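# Free the stuck core of the brick mould and refill the mould with filler blocks

### The arm

A 7-joint arm with a two-finger parallel gripper is mounted at the origin on the work surface. World frame = base frame: x ahead of the robot, y to its left, z up, the work surface at z = 0. Lengths are in m, angles in rad, forces in N, time in s.
With the tool pointing down it reaches from about 0.425 to 0.875 m from the base axis. Payload 9.9 kg.
Tool frame: the origin (TCP) lies at the very end of the fingers, on their centre line; the grasp point (between the pads) lies 19 mm behind it; z points along the fingers, y is the direction in which the jaws open and shut (so a half turn about z gives the same grasp; the last joint's range is limited). The gripper opens to 85 mm and grips with 20 to 120 N. Pads are 22 mm wide; open, the fingers measure 114 mm over their backs; the gripper's body (76 mm by 85 mm) begins 54 mm behind the grasp point. The pads swing forward as they close: fully open they stand 13 mm farther back than shut.
Start: joints at [1.201, 0.576, 0.025, 1.437, -0.015, 1.129, -0.057], TCP at [0.19, -0.648, 0.231] pointing down, gripper open.
Joint ranges: [-2.76, 2.76], [-0.34, 2.15], [-1.52, 1.57], [0.19, 2.46], [-1.09, 4.23], [0.17, 1.99], [-2.82, 2.82]. Speed limits (rad/s): [2.22, 2.22, 3.01, 3.01, 3.14, 3.14, 3.14].

### API

Orientations are given as a unit quaternion [x, y, z, w].
In Python, from bench import manip, eyes, order gives the robot as it stands. The module is installed in compiled form; this text tells all that it offers.
- The arm moves only by the tool step_arm, never from a script. Its argument "plan" is text: rows parted by semicolons, each of 7 numbers parted by spaces: the finger opening in mm, from 0 to 85.4, then the shift along the tool's x, y, z in mm, then the turn, a rotation vector about the tool's x, y, z in degrees. In form: grip tx ty tz wx wy wz; .... A call has 1 to 10 rows; each row is the pose to reach, as a shift and turn from the pose measured when the call began, along the tool's axes at that moment; what a row does not reach only later rows make up. A row lasts 1/10 s, in which the tool goes at most 50 mm and 8.59 degrees, less where a joint would pass 70% of its speed; a pose out of reach is approached as far as the arm can. A call with a gripper value outside its range is refused whole. The fingers move at their own pace and stop on an object; "force" is the grip in N (left out, the last holds). Time passes only in rows, so rows that repeat a pose let the fingers close. It gives the time, the measured TCP pose, the force and the opening at its end, in the units of the state.
- manip.read_state(): the state, without advancing time (a new reading comes with each control period).
- eyes.capture(name): name is "scene" or "top" or "wrist"; returns a dict with "frame" (420x560x3 uint8, red, green, blue), "depth" (420x560 float32, m along the optical axis (not along the pixel's ray), 0 where there is no reading), "fovy" (degrees; the focal length in pixels is half the picture's height over the tangent of half this angle, whatever the lens; pixels are square), "cx", "cy" (the principal point, pixels), "camera_from_world" (4x4, takes a point from world to camera coordinates); the wrist camera has in their place "T_tool_cam" (4x4, takes a point from camera to tool coordinates, whose origin is the TCP and whose axes are the flange's). Camera axes: x right, y up, looking along -z (the intrinsics and any distortion apply to the point x, -y, -z); pixel columns grow to the right and rows downward; lengths in m; the calibration is good to about 2 mm. A picture is of the moment at which its call begins: read the wrist's pose just before it.
- order.finish_job(): hands the job in, once; it reports no verdict.
The state is a dict: "t": time; "joint_pos": joint angles; "qvel": joint speeds; "joint_torque": joint torques, N m; "tcp_pos": TCP position; "tool_rot": TCP orientation; "ft_force": force on the tool from outside, world axes, zero at the start; "ft_torque": the same for the moment, N m; "grip_width": finger opening in m.
Only numpy, scipy, OpenCV 4.12 (cv2) and the standard library are available. Lean on these libraries where they do the work, as an engineer would, in place of code of your own. Each camera call takes 0.05 s, during which the arm holds its last target. There are 200 camera calls.

### The job

Change the brick mould over: with the mallet, tap the stuck core lightly on alternate sides, first on the yellow keeper's side, then the blue, the yellow and the blue again, so that both keepers are driven right back, and stand the mallet upright on its green pad again. Keep the hand off the core until then; now lift it out and set it the right way up in the middle of the terracotta batt, lying along it. Then push the drying box's spring flap open with the hand, fetch every filler block from under it and stand them all upright on the floor of the empty mould pocket, without disturbing the other things on the bench.

Things in the scene. Friction and masses are not known exactly. Their poses are not given: they have to be found in the camera images.
- mould: Dark steel mould plate, fixed, 220 (x) x 250 (y) x 12 mm, origin under its centre. Its pocket is bounded along x by two steel end walls (inner faces at x = +-85 mm, 15 mm thick, 120 mm long, tops 50 mm above the bench) and along y by the yellow keeper (+y side) and the blue keeper (-y side)
- pocket_floor (a point): Centre of the pocket's floor, 12 mm above the bench; the stuck core stands here at the start, its axes along the mould's
- keeper_yellow (a joint): Travel of the yellow keeper outwards (mould +y), m: 0 at the start, 0.014 at its stop; stays where left. 6 N friction plus 150 N s/m damping. Only the core, pushed against it, moves it: tapping the core's blue side drives the yellow keeper out
- keeper_blue (a joint): The same for the blue keeper, driven outwards (mould -y) by tapping the core's yellow side: 0 to 0.014 m
- keeper_yellow_toe (a point): Middle of the yellow keeper's inner face (toe), 48.5 mm above the bench. Keeper: block 120 (x) x 55 (y) mm, underside 32 mm and top 65 mm above the bench. The toe starts 40.5 mm from the mould's centre line, against the core's body, hanging 7.5 mm over the core's flange
- keeper_blue_toe (a point): The same for the blue keeper, on the other side. With both keepers right back the toes are 108 mm apart, so the 96 mm wide flange passes straight up once the core is in the middle between them
- core_mid (a point): Centre of the aluminium core, 62.5 mm above its underside, z up; about 0.8 kg. From below: flange 164 (x) x 96 (y) x 18 mm; body 160 x 80 mm up to 88 mm; wooden grip rib 100 (x) x 28 (y) mm from 88 to 125 mm. The mallet strikes the body's long sides (its +-y) above the keepers. Tap it over 4 mm or more past the mould's centre line each way, then again 11 mm or more each way (14 at most)
- mallet_mid (a point): Mallet standing on its head on the green pad; this point is half-way up, 52 mm above the head's underside, z up. Head 44 (x) x 96 (y) x 42 mm high with flat black rubber faces at its two y ends, 48 mm from the middle; square wooden handle 26 x 26 mm, upright, from 42 to 104 mm. 0.35 kg. Grip it by the handle from above
- pad: Green pad, fixed, 130 (x) x 160 (y) x 4 mm thick, origin under its centre: the mallet's place
- batt: Terracotta-coloured flat slab lying loose on the bench, 200 (x) x 140 (y) x 15 mm, 0.95 kg, origin under its centre: the core's place, its length along the slab's
- dry_box: Wooden drying box, fixed, origin under its centre: tray 240 (x) x 280 (y) mm, floor 6 mm thick; front wall (-x) 30 mm and side walls 40 mm high, all 8 mm thick; clear back wall (+x) 190 mm high, 12 mm thick, with the flap hinged along its top. The blocks stand in a row along y under the flap, near x = +17 mm, 62 mm apart; the front half is empty and open above
- flap (a joint): Flap angle, rad: 0 closed (level), up to 1.2 pushed down and back; a weak spring (0.12 N m/rad, 0.08 N m when closed) shuts it. Push it down from above with the hand that reaches for a block; it leans on the hand meanwhile. A block lifted straight up is caught under it: bring it forward (box -x) 60 mm, just off the floor, before lifting it out
- flap_hinge (a point): Middle of the flap's hinge line (along the box's y), 190 mm above the bench, 112 mm behind (+x of) the box's centre
- flap_edge (a point): Middle of the clear flap's orange front edge, 115 mm from the hinge; flap 250 mm wide, 4 mm thick
- block1_mid (a point): Filler block 1 of up to three (some may be absent), 0.16 kg: brick-coloured foot 44 x 44 x 34 mm, white grip rib 44 (x) x 20 (y) x 54 mm on it, 88 mm high in all; this point is half-way up, z up. Starts in the drying box under the flap, axes about along the box's. Three fit in the mould pocket beside each other along the mould's x
- block2_mid (a point): Filler block 2 of up to three (some may be absent), 0.16 kg: brick-coloured foot 44 x 44 x 34 mm, white grip rib 44 (x) x 20 (y) x 54 mm on it, 88 mm high in all; this point is half-way up, z up. Starts in the drying box under the flap, axes about along the box's. Three fit in the mould pocket beside each other along the mould's x
- block3_mid (a point): Filler block 3 of up to three (some may be absent), 0.16 kg: brick-coloured foot 44 x 44 x 34 mm, white grip rib 44 (x) x 20 (y) x 54 mm on it, 88 mm high in all; this point is half-way up, z up. Starts in the drying box under the flap, axes about along the box's. Three fit in the mould pocket beside each other along the mould's x
- glaze_jar: Bystander: amber glass jar with white cap, 70 mm wide, 100 mm high, origin under its centre
- jug: Bystander: blue mug, 84 mm wide, 110 mm high, origin under its centre
- bowl: Bystander: terracotta bowl, 110 mm wide, 50 mm high, origin under its centre
- firebrick: Bystander: pale firebrick 110 x 60 x 40 mm, origin under its centre
- split_log: Bystander: split log 160 x 50 x 45 mm, origin under its centre
- brush: Bystander: brush lying on the bench, origin on it
Not all that is in view belongs to the job. Leave any turquoise look-alike of the part that bears core_mid alone.

How it is judged:
On the way, in this order (a step that is already met when the one before it is completed fails the run):
1. core tapped over from the yellow side (at least 4 mm towards blue) (y of core_mid in the frame of mould below -0.004 m), for 0.05 s.
2. core tapped back from the blue side (at least 4 mm past the middle) (y of core_mid in the frame of mould above 0.004 m), for 0.05 s.
3. core tapped again from the yellow side (at least 11 mm past the middle) (y of core_mid in the frame of mould below -0.011 m), for 0.05 s.
4. core tapped again from the blue side (at least 11 mm past the middle) (y of core_mid in the frame of mould above 0.011 m), for 0.05 s.
5. mallet let go, upright on its green pad (horizontal distance between mallet_mid and pad below 0.05 m and height (world z) of mallet_mid between 0.048 and 0.064 m and angle between mallet_mid's own z axis and vertical below 0.12 rad and contact force between the fingers and mallet below 0.3 N), for 0.2 s.
6. core let go, right way up in the middle of the batt (x of core_mid in the frame of batt between -0.03 and 0.03 m and y of core_mid in the frame of batt between -0.03 and 0.03 m and z of core_mid in the frame of batt between 0.07 and 0.083 m and angle between core_mid's own z axis and vertical below 0.1 rad and angle between the x axis of core_mid and the x axis of batt, either way round below 0.3 rad and contact force between the fingers and core below 0.3 N and linear speed of core below 0.03 m/s), for 0.2 s.
At the end, for the whole second after the job is handed in: All blocks present stand upright on the mould pocket's floor, released; core upright on the batt, within 30 mm of its middle each way and 0.3 rad of its length; mallet upright on its pad, within 50 mm of its middle; flap closed (all of step 5 and all of step 6 and x of block1_mid in the frame of mould between -0.068 and 0.068 m and y of block1_mid in the frame of mould between -0.046 and 0.046 m and z of each of block1_mid, block2_mid, block3_mid in the frame of mould below 0.063 m and angle between each of block1_mid, block2_mid, block3_mid's own z axis and vertical below 0.1 rad and contact force between the fingers and block1 below 0.3 N and linear speed of each of block1, block2, block3 below 0.03 m/s and x of block2_mid in the frame of mould between -0.068 and 0.068 m and y of block2_mid in the frame of mould between -0.046 and 0.046 m and contact force between the fingers and block2 below 0.3 N and x of block3_mid in the frame of mould between -0.068 and 0.068 m and y of block3_mid in the frame of mould between -0.046 and 0.046 m and contact force between the fingers and block3 below 0.3 N and value of joint flap below 0.1 rad); the robot touches nothing.
It fails at once if the hand or arm touches the core before both keepers are driven back (10 mm) (contact force between any of the fingers, the arm and core above 1 N and value of joint any of keeper_yellow, keeper_blue below 0.01 m).
It fails at once if the mallet strikes the core hard (over 100 N) (contact force between mallet and core above 100 N).
It fails at once if a bystander is moved by more than 40 mm (distance of any of glaze_jar, jug, bowl, firebrick, split_log, brush from where it was at the start of the episode above 0.04 m).
Of block1, block2, block3 only 1 to 3 are there at a start; the rules pass over those that are not, and their reading is None.
At some moment in a run one of mallet, batt may be knocked a few centimetres aside while the robot is not near it.
It also fails if it takes over 210 s, if anything falls off the work surface, if the arm or the gripper's body presses on something with over 40 N, if the wrist force passes 120 N, or if a joint passes its speed limit or range.

## Working session

There is one attempt and no reset: what is moved stays moved. The work goes in short steps, Python scripts to look and compute and a tool call to move; the robot and the scene stay as the last step left them, time stands still between calls to the robot, and variables do not carry over. Pictures are saved under pics/ and viewed, about 12 in all and at most 16, crops included, and the job is handed in when it is done.

Besides the shell and the picture viewer there is one more tool, called after "Call:" by a JSON object that holds its "op" and its "data". step_arm: Moves the arm, as the interface text tells. Its arguments: {"type":"object","properties":{"plan":{"type":"string"},"force":{"type":"number"}},"required":["plan"]}

```bash
mkdir -p pics; cat > h.py <<'E'
import numpy as np,cv2,pickle
from bench import manip,eyes,order
from scipy.spatial.transform import Rotation as R
def cap(n,save=None):
    s=manip.read_state(); c=eyes.capture(n); c['s']=s
    f=c['frame'].shape[0]/2/np.tan(np.radians(c['fovy'])/2); c['f']=f
    if n=='wrist':
        T=np.eye(4);T[:3,:3]=R.from_quat(s['tool_rot']).as_matrix();T[:3,3]=s['tcp_pos'];c['W']=T@np.array(c['T_tool_cam'])
    else: c['W']=np.linalg.inv(c['camera_from_world'])
    if save:
        cv2.imwrite('pics/'+save+'.png',c['frame'][:,:,::-1]); pickle.dump(c,open('pics/'+save+'.pkl','wb'))
    return c
def load(n): return pickle.load(open('pics/'+n+'.pkl','rb'))
def cloud(c):
    d=c['depth'];v,u=np.mgrid[:d.shape[0],:d.shape[1]]
    P=np.stack([(u-c['cx'])/c['f']*d,-(v-c['cy'])/c['f']*d,-d],-1)
    return P@c['W'][:3,:3].T+c['W'][:3,3]
def atz(c,u,v,z):
    r=c['W'][:3,:3]@np.array([(u-c['cx'])/c['f'],-(v-c['cy'])/c['f'],-1]);o=c['W'][:3,3]
    return o+r*(z-o[2])/r[2]
def st():
    s=manip.read_state();print('t',round(s['t'],2),'tcp',np.round(s['tcp_pos'],4),'q',np.round(s['tool_rot'],4),'F',np.round(s['ft_force'],1),'w',round(s['grip_width'],4),'j',np.round(s['joint_pos'],2));return s
E
python3 - <<'E'
from h import *
s=st()
print(R.from_quat(s['tool_rot']).as_matrix().round(3))
for n in('top','scene'):
    c=cap(n,n+'0');print({k:(v if k not in('frame','depth','s') else 0) for k,v in c.items()})
E
```

```text
t 0.0 tcp [ 0.1902 -0.6472  0.2304] q [ 9.898e-01  1.424e-01 -2.000e-04 -8.000e-04] F [-0.1  0.1 -0.9] w 0.0853 j [ 1.2   0.58  0.02  1.44 -0.01  1.13 -0.06]
[[ 0.959  0.282 -0.001]
 [ 0.282 -0.959  0.002]
 [-0.    -0.002 -1.   ]]
{'frame': 0, 'depth': 0, 'fovy': 48.07027705410123, 'cx': 278.0438824878766, 'cy': 210.2983004013183, 'camera_from_world': array([[ 9.21126025e-02, -9.95748597e-01,  1.16683965e-05,
         2.02434278e-02],
       [ 9.75475121e-01,  9.02395393e-02,  2.00761335e-01,
        -5.20495221e-01],
       [-1.99908871e-01, -1.84812668e-02,  9.79640182e-01,
        -1.41181108e+00],
       [ 0.00000000e+00,  0.00000000e+00,  0.00000000e+00,
         1.00000000e+00]]), 's': 0, 'f': np.float64(470.8903022507934), 'W': array([[ 9.21126025e-02,  9.75475121e-01, -1.99908871e-01,
         2.23631905e-01],
       [-9.95748597e-01,  9.02395393e-02, -1.84812668e-02,
         4.10345564e-02],
       [ 1.16683965e-05,  2.00761335e-01,  9.79640182e-01,
         1.48756194e+00],
       [ 0.00000000e+00,  0.00000000e+00,  0.00000000e+00,
         1.00000000e+00]])}
{'frame': 0, 'depth': 0, 'fovy': 53.3694629589397, 'cx': 280.6855963868667, 'cy': 213.24667936050156, 'camera_from_world': array([[ 0.55674917,  0.83065681,  0.00629455, -0.30449453],
       [-0.6193917 ,  0.41007524,  0.6694716 ,  0.19211845],
       [ 0.5535199 , -0.37662655,  0.74281098, -1.56300121],
       [ 0.        ,  0.        ,  0.        ,  1.        ]]), 's': 0, 'f': np.float64(417.8158652389121), 'W': array([[ 0.55674917, -0.6193917 ,  0.5535199 ,  1.15367593],
       [ 0.83065681,  0.41007524, -0.37662655, -0.41452032],
       [ 0.00629455,  0.6694716 ,  0.74281098,  1.03431328],
       [ 0.        ,  0.        ,  0.        ,  1.        ]])}
```

View pics/top0.png

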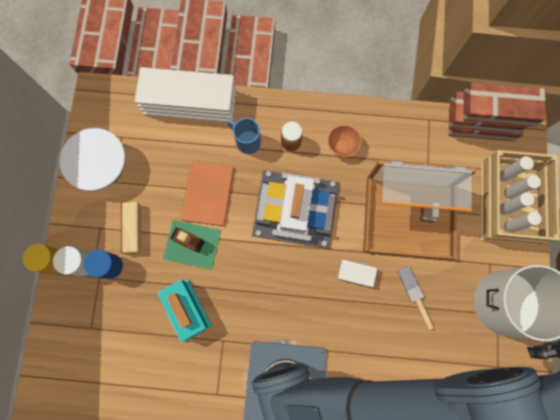

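View pics/scene0.png

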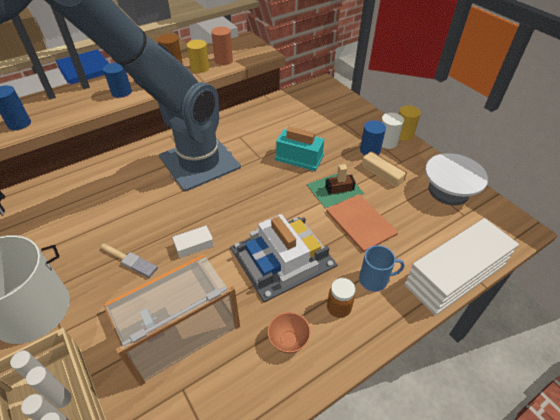

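The top view (up = +x, left = +y) shows these candidates:
- Core: white body with a brown rib in the mould at (297,203). The turquoise look-alike at (183,310) is to be left alone.
- Mallet: dark head on the green pad at (187,239).
- Batt: the orange slab at (207,192).
- Blocks: something small near (430,212) in the box at (418,212). The white rolls at (520,195) and the bowl at (345,140) are not blocks.

I'll check these in one close crop.

```bash
python3 - <<'E'
from h import *
c=load('top0');im=c['frame'][148:292,155:485,::-1]
cv2.imwrite('pics/crop1.png',cv2.resize(im,(792,346),interpolation=cv2.INTER_CUBIC))
P=cloud(c)
for n,(u,v) in dict(core=(300,200),mallet=(187,239),pad=(205,258),batt=(207,192),block=(430,212),bowl=(345,140),jar=(291,130),jug=(247,135),fire=(358,272)).items(): print(n,P[v,u].round(3))
def rect(m,name):
    q=P[m][:,:2].astype(np.float32); r=cv2.minAreaRect((q*1000).astype(np.float32)); print(name,np.round(r[0]),np.round(r[1]),round(r[2],1),m.sum(),P[m][:,2].mean().round(3))
hsv=cv2.cvtColor(c['frame'],cv2.COLOR_RGB2HSV)
v,u=np.mgrid[:420,:560]
box=lambda a,b,cc,d:(u>=a)&(u<b)&(v>=cc)&(v<d)
z=P[...,2]
rect(box(180,235,155,228)&(z>.008)&(z<.025),'batt z')
rect(box(240,350,150,260)&(z>.085)&(z<.11),'coretop')
rect(box(240,350,150,260)&(z>.118)&(z<.15),'corerib')
rect(box(160,225,215,275)&(z>.035)&(z<.05),'mallethead')
rect(box(160,225,215,275)&(z>.09)&(z<.12),'handle')
rect(box(160,225,215,275)&(hsv[...,0]>60)&(hsv[...,0]<90)&(hsv[...,1]>120),'pad')
rect(box(240,350,150,260)&(z>.058)&(z<.072),'keepers')
E
```

```text
core [0.534 0.005 0.144]
mallet [0.397 0.331 0.086]
pad [0.352 0.284 0.007]
batt [0.563 0.302 0.015]
block [ 0.551 -0.398  0.069]
bowl [ 0.783 -0.13   0.008]
jar [0.765 0.051 0.1  ]
jug [0.771 0.195 0.004]
fire [ 0.35  -0.192  0.044]
batt z [560. 302.] [141. 232.] 87.5 2569 0.015
coretop [536.  13.] [ 80. 161.] 86.1 1054 0.099
corerib [536.  13.] [ 28. 100.] 86.4 322 0.136
mallethead [402. 342.] [97. 43.] 69.0 311 0.045
handle [402. 342.] [26. 25.] 69.9 84 0.106
pad [0. 0.] [0. 0.] 0.0 0 nan
keepers [520.  14.] [191. 154.] 86.5 1344 0.065<stdin>:7: RuntimeWarning: Mean of empty slice.
  ret = ret.dtype.type(ret / rcount)
```

View pics/crop1.png

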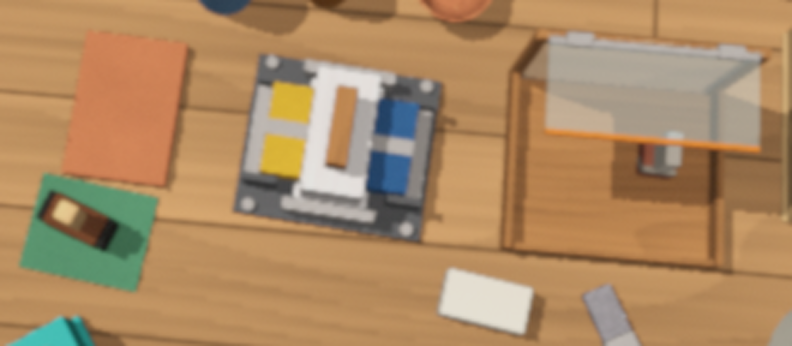

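The crop confirms the choice:
- **Core:** aluminium, with the rib at crop (342,127).
- **Keepers:** yellow at (287,130) on +y, blue at (393,145).
- **Mallet:** handle at (68,210) on the green pad.
- **Block:** only one shows under the flap, at (662,155).

The measured heights and sizes match the description (rib 28×100 at z 0.136, head 97×43, batt z 0.015).

```bash
cat >> h.py <<'E'
def go(x,y,z,yaw,s=None):
    """print shift (mm) and turn (deg) for tool pointing straight down, tool-y axis at world angle yaw deg"""
    s=s or manip.read_state(); M=R.from_quat(s['tool_rot']); 
    a=np.radians(yaw); Y=np.array([np.cos(a),np.sin(a),0]);Z=np.array([0,0,-1.]);X=np.cross(Y,Z)
    G=R.from_matrix(np.stack([X,Y,Z],1)); d=M.inv().apply(np.array([x,y,z])-s['tcp_pos'])*1000
    w=np.degrees((M.inv()*G).as_rotvec()); print('shift',d.round(1),'len',np.linalg.norm(d).round(),'turn',w.round(1))
E
python3 - <<'E'
from h import *
st()
go(.55,-.10,.32,-3.6)
c=load('top0');P=cloud(c);f=c['frame'].astype(int);z=P[...,2]
m=(f[...,1]>f[...,0]*1.5)&(f[...,1]>f[...,2]*1.1)&(f[...,1]>40)
m[:,:155]=0;m[:,230:]=0;m[:205]=0;m[278:]=0
r=cv2.minAreaRect((P[m][:,:2]*1000).astype(np.float32));print(r,z[m].mean())
for u,v in [(173,220),(221,230),(212,269),(163,258)]:print(atz(c,u,v,.004).round(3))
E
```

```text
t 0.1 tcp [ 0.1902 -0.6473  0.2306] q [ 9.898e-01  1.424e-01 -1.000e-04 -7.000e-04] F [0.9 0.1 0.6] w 0.0854 j [ 1.2   0.58  0.02  1.44 -0.02  1.13 -0.06]
shift [ 499.5 -423.8  -88.9] len 661.0 turn [ -0.1  -0.  -70. ]
((355.00616455078125, 215.45079040527344), (412.5108947753906, 143.37232971191406), 72.17752075195312) 0.010830877440474415
[0.464 0.401 0.004]
[0.446 0.244 0.004]
[0.32  0.258 0.004]
[0.34  0.416 0.004]
```

Call:
{"op": "step_arm", "data": {"plan": "85 0 0 -89 0 0 0; 85 0 0 -89 0 0 0;85 500 -424 -89 0 0 -70;85 500 -424 -89 0 0 -70;85 500 -424 -89 0 0 -70;85 500 -424 -89 0 0 -70;85 500 -424 -89 0 0 -70;85 500 -424 -89 0 0 -70;85 500 -424 -89 0 0 -70;85 500 -424 -89 0 0 -70"}}

```text
t: 1.1
tcp_pos: [0.4105, -0.3112, 0.3199]
tool_rot: [0.734, 0.679, 0.0, -0.001]
ft_force: [1.0, -1.4, 0.0]
grip_width: 0.0853
```

```bash
python3 - <<'E'
from h import *
st(); go(.402,.342,.28,69)
E
```

```text
t 1.1 tcp [ 0.4105 -0.3112  0.3199] q [ 7.345e-01  6.786e-01  2.000e-04 -7.000e-04] F [ 1.  -1.4  0. ] w 0.0853 j [ 0.82  0.28 -0.35  1.7   0.1   1.19  0.36]
shift [650.5 -60.   40.7] len 655.0 turn [  0.   -0.1 -73.5]
```

Call:
{"op": "step_arm", "data": {"plan": "85 319 85 0 0 0 -30;85 319 85 0 0 0 -30;85 319 85 0 0 0 -30;85 319 85 0 0 0 -30;85 319 85 0 0 0 -30;85 319 85 0 0 0 -40;85 319 85 0 0 0 -50;85 650 -60 0 0 0 -74;85 650 -60 0 0 0 -74;85 650 -60 0 0 0 -74"}}

```text
t: 2.1
tcp_pos: [0.4703, 0.1433, 0.3202]
tool_rot: [0.184, 0.983, 0.0, -0.001]
ft_force: [1.0, 0.8, -0.2]
grip_width: 0.085
```

```bash
python3 - <<'E'
from h import *
st(); go(.402,.342,.28,69)
E
```

```text
t 2.1 tcp [0.4703 0.1433 0.3202] q [ 1.841e-01  9.829e-01  5.000e-04 -6.000e-04] F [ 1.   0.8 -0.2] w 0.085 j [ 0.22  0.3  -0.82  1.74  0.23  1.2   0.55]
shift [135.5 160.5  40.5] len 214.0 turn [ 0.  -0.1 -0.2]
```

Call:
{"op": "step_arm", "data": {"plan": "85 135 160 40 0 0 0;85 135 160 40 0 0 0;85 135 160 40 0 0 0;85 135 160 40 0 0 0;85 135 160 40 0 0 0;85 135 160 40 0 0 0;85 135 160 40 0 0 0"}}

```text
t: 2.8
tcp_pos: [0.4025, 0.3407, 0.2801]
tool_rot: [0.184, 0.983, -0.0, -0.001]
ft_force: [1.5, 0.3, 0.2]
grip_width: 0.0849
```

```bash
cat >> h.py <<'E'
def rectz(P,z0,z1,ctr,rad,name=''):
    z=P[...,2];m=(z>z0)&(z<z1)&(np.hypot(P[...,0]-ctr[0],P[...,1]-ctr[1])<rad)
    if m.sum()<5: print(name,'none',m.sum());return
    r=cv2.minAreaRect((P[m][:,:2]*1000).astype(np.float32)); print(name,'c',np.round(r[0],1),'size',np.round(r[1],1),'ang',round(r[2],1),'n',m.sum(),'z',np.median(P[m][:,2]).round(4));return r
E
python3 - <<'E'
from h import *
st(); c=cap('wrist','w1'); P=cloud(c)
rectz(P,.095,.12,(.4,.34),.1,'handle');rectz(P,.036,.06,(.4,.34),.1,'head')
go(.402,.342,.085,69)
E
```

```text
t 2.8 tcp [0.4025 0.3407 0.2801] q [ 1.840e-01  9.829e-01 -1.000e-04 -7.000e-04] F [1.5 0.3 0.2] w 0.0849 j [-0.21  0.4  -0.84  1.73  0.32  1.16  0.07]
handle c [400.5 344. ] size [24.7 25.3] ang 69.0 n 541 z 0.1076
head c [400.5 344.2] size [96.3 43. ] ang 69.0 n 1921 z 0.0456
shift [  1.4   1.4 195.3] len 195.0 turn [-0.  -0.1 -0.3]
```

Call:
{"op": "step_arm", "data": {"plan": "85 3 2.4 50 0 0 0;85 3 2.4 100 0 0 0;85 3 2.4 150 0 0 0;85 3 2.4 190 0 0 0;85 3 2.4 219 0 0 0;85 3 2.4 219 0 0 0;85 3 2.4 219 0 0 0;20 3 2.4 219 0 0 0;20 3 2.4 219 0 0 0;20 3 2.4 219 0 0 0", "force": 100}}

```text
t: 3.85
tcp_pos: [0.4015, 0.3438, 0.0625]
tool_rot: [0.185, 0.983, 0.001, 0.0]
ft_force: [0.1, -0.9, -0.7]
grip_width: 0.0436
```

Call:
{"op": "step_arm", "data": {"plan": "20 0 0 0 0 0 0;20 0 0 0 0 0 0;20 0 0 0 0 0 0;20 0 0 0 0 0 0;20 0 0 -25 0 0 0;20 0 0 -50 0 0 0;20 0 0 -90 0 0 0;20 0 0 -130 0 0 0;20 0 0 -130 0 0 0"}}

```text
t: 4.75
tcp_pos: [0.4025, 0.3458, 0.1971]
tool_rot: [0.185, 0.983, 0.004, 0.002]
ft_force: [-0.6, 0.3, -3.2]
grip_width: 0.0247
```

```bash
python3 - <<'E'
from h import *
st(); c=cap('wrist','w2'); P=cloud(c)
go(.55,.21,.26,86.4)
E
```

```text
t 4.75 tcp [0.4025 0.3458 0.1971] q [0.185  0.9827 0.0037 0.0024] F [-0.6  0.3 -3.2] w 0.0247 j [-0.26  0.48 -0.8   1.85  0.41  0.97 -0.03]
shift [-186.8  -71.   -65.3] len 210.0 turn [  0.3   0.2 -17.8]
```

View pics/w2.png

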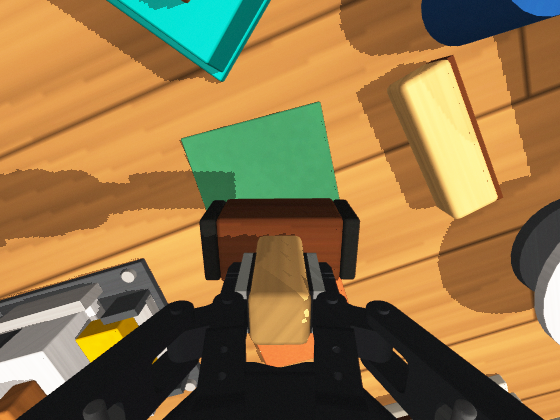

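The wrist view shows the mallet held by its handle (280,290), with the head level and the green pad at (265,150).

Call:
{"op": "step_arm", "data": {"plan": "20 0 0 -63 0 0 0;20 0 0 -63 0 0 0;20 -209 -147 -63 0.3 0.2 -17.8;20 -209 -147 -63 0.3 0.2 -17.8;20 -209 -147 -63 0.3 0.2 -17.8;20 -209 -147 -63 0.3 0.2 -17.8;20 -209 -147 -63 0.3 0.2 -17.8;20 -209 -147 -63 0.3 0.2 -17.8;20 -209 -147 -63 0.3 0.2 -17.8;20 -209 -147 -63 0.3 0.2 -17.8"}}

```text
t: 5.8
tcp_pos: [0.5419, 0.132, 0.2562]
tool_rot: [0.03, 1.0, -0.0, -0.001]
ft_force: [-0.1, 0.4, -3.3]
grip_width: 0.025
```

```bash
cat >> h.py <<'E'
MC=np.array([.536,.013]);MA=np.radians(-3.6)
def mf(p):
    d=np.array(p[:2])-MC;c,s=np.cos(MA),np.sin(MA);return np.round([(c*d[0]+s*d[1])*1000,(-s*d[0]+c*d[1])*1000],1)
E
python3 - <<'E'
from h import *
s=st(); print(mf(s['tcp_pos'])); c=cap('wrist','w3'); P=cloud(c)
rectz(P,.13,.145,(.536,.013),.12,'rib');rectz(P,.09,.11,(.536,.013),.09,'body')
rectz(P,.06,.068,(.54,.06),.09,'keepers')
c=cap('top','t3'); P=cloud(c);rectz(P,.13,.145,(.536,.013),.07,'rib')
go(.5435,.1328,.1345,86.4)
E
```

```text
t 5.8 tcp [0.5419 0.132  0.2562] q [ 3.050e-02  9.995e-01 -2.000e-04 -1.200e-03] F [-0.1  0.4 -3.3] w 0.025 j [ 0.25  0.49 -0.88  1.69  0.4   1.16  0.77]
[ -1.6 119.1]
rib c [534.7  15. ] size [28.2 99.2] ang 86.3 n 3174 z 0.1368
body c [534.8  14.5] size [ 80.8 159.3] ang 86.2 n 6893 z 0.1
keepers c [509.2  80.5] size [ 66.3 103.4] ang 89.9 n 3436 z 0.0652
rib none 0
shift [-1.800e+00  1.000e-01  1.225e+02] len 122.0 turn [-0.  -0.1  0.2]
```

Call:
{"op": "step_arm", "data": {"plan": "20 0 0 40 0 0 0;20 0 0 80 0 0 0;20 0 0 105 0 0 0;20 0 0 121 0 0 0;20 0 0 122 0 0 0;20 0 -10 122 0 0 0;20 0 -15 122 0 0 0;20 0 -20 122 0 0 0;20 0 -24 122 0 0 0;20 0 -24 122 0 0 0"}}

```text
t: 6.9
tcp_pos: [0.5406, 0.1078, 0.1354]
tool_rot: [0.03, 1.0, -0.0, -0.0]
ft_force: [-0.3, 0.3, -2.9]
grip_width: 0.0252
```

```bash
python3 - <<'E'
from h import *
s=st(); print(mf(s['tcp_pos']))
E
```

```text
t 6.9 tcp [0.5406 0.1078 0.1354] q [ 3.020e-02  9.995e-01 -4.000e-04 -3.000e-04] F [-0.3  0.3 -2.9] w 0.0252 j [ 0.24  0.6  -0.8   1.87  0.54  0.91  0.68]
[-1.4 94.9]
```

Call:
{"op": "step_arm", "data": {"plan": "20 0 -1 0 0 0 0;20 0 -2 0 0 0 0;20 0 -3 0 0 0 0;20 0 -4 0 0 0 0;20 0 -5 0 0 0 0;20 0 -6 0 0 0 0;20 0 -7 0 0 0 0;20 0 -8 0 0 0 0;20 0 -8 0 0 0 0"}}

```text
t: 7.8
tcp_pos: [0.5403, 0.1017, 0.1357]
tool_rot: [0.03, 1.0, 0.001, 0.0]
ft_force: [0.0, 7.3, -3.2]
grip_width: 0.0246
```

```bash
python3 - <<'E'
from h import *
s=st(); print(mf(s['tcp_pos']))
E
```

```text
t 7.8 tcp [0.5403 0.1017 0.1357] q [2.970e-02 9.996e-01 1.100e-03 1.000e-04] F [ 0.   7.3 -3.2] w 0.0246 j [ 0.25  0.6  -0.81  1.87  0.54  0.9   0.7 ]
[-1.3 88.8]
```

Call:
{"op": "step_arm", "data": {"plan": "20 0 -2 0 0 0 0;20 0 -3 0 0 0 0;20 0 -4 0 0 0 0;20 0 -5 0 0 0 0;20 0 -6 0 0 0 0;20 0 -7 0 0 0 0;20 0 -8 0 0 0 0;20 0 -9 0 0 0 0;20 0 -9 0 0 0 0"}}

```text
t: 8.7
tcp_pos: [0.5402, 0.0984, 0.1371]
tool_rot: [0.028, 1.0, 0.005, 0.001]
ft_force: [-2.6, 14.3, 1.0]
grip_width: 0.025
```

```bash
python3 - <<'E'
from h import *
s=st(); print(mf(s['tcp_pos']))
c=cap('wrist','w4'); P=cloud(c)
r=rectz(P,.13,.145,(.536,.013),.09,'rib');print(mf(np.array(r[0])/1000));r=rectz(P,.09,.107,(.536,.013),.09,'body')
E
```

```text
t 8.7 tcp [0.5402 0.0984 0.1371] q [0.0283 0.9996 0.0051 0.0013] F [-2.6 14.3  1. ] w 0.025 j [ 0.27  0.6  -0.81  1.88  0.54  0.9   0.71]
[-1.2 85.5]
rib c [518.4  28.7] size [ 84.9 122. ] ang 28.6 n 8829 z 0.1374
[-18.6  14.5]
body c [534.8  35. ] size [129.3 156.5] ang 86.2 n 14049 z 0.1007
```

```bash
cat >> h.py <<'E'
def ribm(P,pr=True):
    # rib top in mould frame: y-centre
    d=P[...,:2]-MC;c,s=np.cos(MA),np.sin(MA);X=c*d[...,0]+s*d[...,1];Y=-s*d[...,0]+c*d[...,1];z=P[...,2]
    m=(z>.131)&(z<.143)&(abs(X)<.06)&(abs(Y)<.036)
    r=cv2.minAreaRect((np.stack([X[m],Y[m]],1)*1000).astype(np.float32));b=(z>.094)&(z<.106)&(abs(X)<.07)&(Y<0)&(Y>-.07)
    e=[(Y[b&(abs(X-x)<.01)].min()*1000).round(1) if (b&(abs(X-x)<.01)).any() else None for x in(-.05,0,.05)]
    print('rib',np.round(r[0],1),np.round(r[1],1),round(r[2],1),'n',m.sum(),'-y edge',e)
E
python3 - <<'E'
from h import *
for n in('w3','w4'): ribm(cloud(load(n)))
E
```

```text
rib [-1.4  1.9] [28.2 99.2] 89.9 n 3117 -y edge [np.float64(-38.8), np.float64(-38.2), np.float64(-38.7)]
rib [-1.5 -2.1] [29.  99.7] 90.0 n 8239 -y edge [np.float64(-41.8), np.float64(-42.3), np.float64(-43.0)]
```

Call:
{"op": "step_arm", "data": {"plan": "20 0 -3 0 0 0 0;20 0 -5 0 0 0 0;20 0 -6 0 0 0 0;20 0 -7 0 0 0 0;20 0 -8 0 0 0 0;20 0 -8 0 0 0 0;20 0 -8 0 0 0 0"}}

```text
t: 9.45
tcp_pos: [0.54, 0.0969, 0.1385]
tool_rot: [0.027, 1.0, 0.01, 0.002]
ft_force: [-3.4, 18.9, 1.7]
grip_width: 0.0251
```

```bash
python3 - <<'E'
from h import *
s=st(); print(mf(s['tcp_pos']))
c=cap('wrist','w5'); ribm(cloud(c))
E
```

```text
t 9.45 tcp [0.54   0.0969 0.1385] q [0.0266 0.9996 0.0096 0.0025] F [-3.4 18.9  1.7] w 0.0251 j [ 0.28  0.59 -0.82  1.88  0.53  0.89  0.72]
[-1.2 84. ]
rib [-1.5 -3.6] [28.7 99.5] 90.0 n 8323 -y edge [np.float64(-43.2), np.float64(-43.5), np.float64(-43.0)]
```

Call:
{"op": "step_arm", "data": {"plan": "20 0 10 0 0 0 0;20 0 25 0 0 0 0;20 0 30 -40 0 0 0;20 0 30 -80 0 0 0;20 0 30 -110 0 0 0;20 0 30 -110 0 0 0"}}

```text
t: 10.1
tcp_pos: [0.5427, 0.1261, 0.253]
tool_rot: [0.027, 1.0, 0.01, 0.006]
ft_force: [0.5, 0.6, -3.4]
grip_width: 0.0246
```

```bash
python3 - <<'E'
from h import *
s=st(); print(mf(s['tcp_pos']))
go(.5285,-.1058,.24,86.4); go(.5285,-.1058,.1345,86.4)
E
```

```text
t 10.1 tcp [0.5427 0.1261 0.253 ] q [0.0266 0.9996 0.0101 0.0055] F [ 0.5  0.6 -3.4] w 0.0246 j [ 0.29  0.48 -0.9   1.72  0.4   1.12  0.8 ]
[ -0.4 113.3]
shift [   2.  -232.5    8.2] len 233.0 turn [1.2 0.6 0.6]
shift [   3.1 -234.7  113.6] len 261.0 turn [1.2 0.6 0.6]
```

Call:
{"op": "step_arm", "data": {"plan": "20 2 -232 6 1.2 0.6 0.6;20 2 -232 6 1.2 0.6 0.6;20 2 -232 6 1.2 0.6 0.6;20 2 -232 6 1.2 0.6 0.6;20 2 -232 6 1.2 0.6 0.6;20 2 -232 6 1.2 0.6 0.6;20 2 -232 6 1.2 0.6 0.6"}}

```text
t: 10.8
tcp_pos: [0.5279, -0.1059, 0.2411]
tool_rot: [0.033, 0.999, -0.0, -0.001]
ft_force: [0.4, 0.5, -3.1]
grip_width: 0.0248
```

```bash
python3 - <<'E'
from h import *
s=st(); print(mf(s['tcp_pos']))
c=cap('wrist','w6');ribm(cloud(c)); go(.5285,-.1058,.1345,86.4)
E
```

```text
t 10.8 tcp [ 0.5279 -0.1059  0.2411] q [ 3.270e-02  9.995e-01 -1.000e-04 -9.000e-04] F [ 0.4  0.5 -3.1] w 0.0248 j [ 0.71  0.47 -0.89  1.76  0.4   1.1   1.19]
[  -0.6 -119.1]
rib [-0.9 -1.8] [ 28.3 100. ] 89.6 n 3495 -y edge [np.float64(-41.5), np.float64(-41.7), np.float64(-36.2)]
shift [ -0.5  -1.2 107. ] len 107.0 turn [ 0.  -0.1 -0. ]
```

```bash
python3 - <<'E'
from h import *
ribm(cloud(load('scene0')));ribm(cloud(load('top0')))
ribm(cloud(cap('scene','s6'))); ribm(cloud(cap('top','t6')))
E
```

```text
rib [ 0.9 -0.3] [ 28.2 100.5] 89.6 n 291 -y edge [np.float64(-40.2), np.float64(-40.6), np.float64(-40.4)]
rib [ 0.7 -0.1] [27.7 99.4] 90.0 n 299 -y edge [np.float64(-39.9), np.float64(-40.0), np.float64(-39.8)]
rib [ 1.5 -2.4] [ 29.  102.6] 89.9 n 299 -y edge [np.float64(-43.3), np.float64(-43.3), np.float64(-43.1)]
rib [ 0.4 -2.8] [ 27.9 100.7] 89.8 n 294 -y edge [np.float64(-41.4), np.float64(-42.5), np.float64(-42.7)]
```

Call:
{"op": "step_arm", "data": {"plan": "20 0 225 0 0 0 0;20 0 225 0 0 0 0;20 0 225 0 0 0 0;20 0 225 0 0 0 0;20 0 225 0 0 0 0;20 0 225 0 0 0 0;20 0 225 60 0 0 0;20 0 225 100 0 0 0;20 0 225 113 0 0 0;20 0 225 113 0 0 0"}}

```text
t: 11.95
tcp_pos: [0.5413, 0.1211, 0.1281]
tool_rot: [0.03, 1.0, -0.0, -0.002]
ft_force: [-0.1, 1.2, -3.2]
grip_width: 0.0248
```

```bash
python3 - <<'E'
from h import *
s=st(); print(mf(s['tcp_pos'])); go(.5435,.1328,.1275,86.4)
E
```

```text
t 11.95 tcp [0.5413 0.1211 0.1281] q [ 3.000e-02  9.995e-01 -3.000e-04 -1.700e-03] F [-0.1  1.2 -3.2] w 0.0248 j [ 0.21  0.62 -0.8   1.87  0.56  0.9   0.65]
[ -1.5 108.2]
shift [-1.5 11.9  0.6] len 12.0 turn [-0.  -0.2  0.2]
```

Call:
{"op": "step_arm", "data": {"plan": "20 0 -12 0 0 0 0;20 0 -16 0 0 0 0;20 0 -19 0 0 0 0;20 0 -21 0 0 0 0;20 0 -23 0 0 0 0;20 0 -25 0 0 0 0;20 0 -27 0 0 0 0;20 0 -29 0 0 0 0;20 0 -30 0 0 0 0;20 0 -30 0 0 0 0"}}

```text
t: 12.95
tcp_pos: [0.5408, 0.0974, 0.1302]
tool_rot: [0.028, 1.0, 0.004, 0.001]
ft_force: [-0.4, 14.9, 4.0]
grip_width: 0.0251
```

```bash
python3 - <<'E'
from h import *
s=st(); print(mf(s['tcp_pos'])); ribm(cloud(cap('scene','s7')))
E
```

```text
t 12.95 tcp [0.5408 0.0974 0.1302] q [2.840e-02 9.996e-01 4.300e-03 5.000e-04] F [-0.4 14.9  4. ] w 0.0251 j [ 0.27  0.61 -0.81  1.88  0.55  0.89  0.7 ]
[-0.5 84.5]
rib [ 2.2 -4.7] [101.   29.7] 0.0 n 303 -y edge [np.float64(-44.7), np.float64(-44.3), np.float64(-45.1)]
```

Call:
{"op": "step_arm", "data": {"plan": "20 0 -6 2 0 0 0;20 0 -8 2 0 0 0;20 0 -10 2 0 0 0;20 0 -11 2 0 0 0;20 0 -12 2 0 0 0;20 0 -12 2 0 0 0;20 0 -12 2 0 0 0;20 0 -12 2 0 0 0"}}

```text
t: 13.8
tcp_pos: [0.5405, 0.0909, 0.1298]
tool_rot: [0.027, 1.0, 0.008, 0.002]
ft_force: [-3.2, 13.9, 3.0]
grip_width: 0.025
```

```bash
python3 - <<'E'
from h import *
s=st(); print(mf(s['tcp_pos'])); ribm(cloud(cap('scene','s8')));ribm(cloud(cap('wrist','w8')))
E
```

```text
t 13.8 tcp [0.5405 0.0909 0.1298] q [0.0269 0.9996 0.0079 0.0018] F [-3.2 13.9  3. ] w 0.025 j [ 0.29  0.61 -0.82  1.89  0.55  0.88  0.72]
[-0.4 78. ]
rib [  1.6 -10.8] [27.9 99.6] 89.7 n 293 -y edge [np.float64(-49.4), np.float64(-51.0), np.float64(-51.3)]
rib [-1.3 -9.4] [29.2 99.3] 89.6 n 8794 -y edge [np.float64(-49.4), np.float64(-49.5), np.float64(-49.7)]
```

View pics/w8.png

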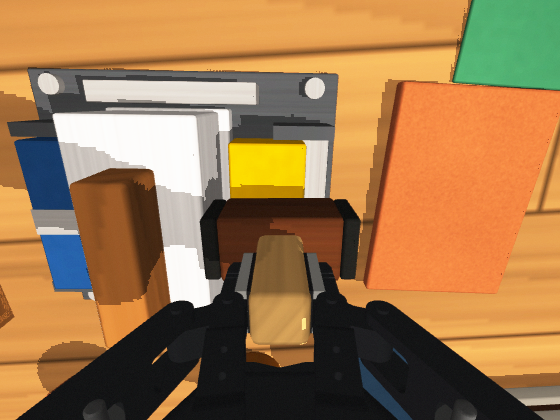

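The wrist view shows the mallet's black face at (215,240) against the core's white side. The core has been pushed towards the blue keeper, and a gap is visible at the yellow one (270,170). Next is the blue side.

Call:
{"op": "step_arm", "data": {"plan": "20 0 10 0 0 0 0;20 0 25 0 0 0 0;20 0 30 -40 0 0 0;20 0 30 -80 0 0 0;20 0 30 -115 1 0.2 0.4;20 0 30 -115 1 0.2 0.4"}}

```text
t: 14.5
tcp_pos: [0.5435, 0.1215, 0.2499]
tool_rot: [0.03, 1.0, 0.0, 0.003]
ft_force: [0.5, 0.8, -3.2]
grip_width: 0.0246
```

```bash
python3 - <<'E'
from h import *
s=st(); print(mf(s['tcp_pos']))
go(.5285,-.1058,.24,86.4);ribm(cloud(cap('scene','s9')))
E
```

```text
t 14.5 tcp [0.5435 0.1215 0.2499] q [3.000e-02 9.995e-01 1.000e-04 3.300e-03] F [ 0.5  0.8 -3.2] w 0.0246 j [ 0.28  0.49 -0.89  1.71  0.42  1.14  0.78]
[  0.6 108.8]
shift [   1.4 -227.8    9.8] len 228.0 turn [0.  0.4 0.2]
rib [  1.3 -11.4] [101.5  28.4] 0.7 n 297 -y edge [np.float64(-50.5), np.float64(-51.6), np.float64(-51.4)]
```

Call:
{"op": "step_arm", "data": {"plan": "20 1 -228 8 0 0.4 0.2;20 1 -228 8 0 0.4 0.2;20 1 -228 8 0 0.4 0.2;20 1 -228 8 0 0.4 0.2;20 1 -228 8 0 0.4 0.2;20 1 -228 8 0 0.4 0.2;20 1 -228 60 0 0.4 0.2;20 1 -228 100 0 0.4 0.2;20 1 -228 120 0 0.4 0.2;20 1 -228 122 0 0.4 0.2"}}

```text
t: 15.55
tcp_pos: [0.5269, -0.1064, 0.1235]
tool_rot: [0.031, 1.0, -0.0, -0.004]
ft_force: [-3.7, -3.2, 8.3]
grip_width: 0.025
```

```bash
python3 - <<'E'
from h import *
s=st(); print(mf(s['tcp_pos']))
go(.5285,-.1058,.128,86.4)
E
```

```text
t 15.55 tcp [ 0.5269 -0.1064  0.1235] q [ 3.120e-02  9.995e-01 -4.000e-04 -3.600e-03] F [-3.7 -3.2  8.3] w 0.025 j [ 0.63  0.6  -0.8   1.91  0.56  0.87  1.05]
[  -1.6 -119.7]
shift [-1.5  0.7 -4.5] len 5.0 turn [-0.1 -0.4  0. ]
```

Call:
{"op": "step_arm", "data": {"plan": "20 0 0 -6 0 -0.4 0;20 0 0 -6 0 -0.4 0;20 0 10 -6 0 -0.4 0;20 0 17 -6 0 -0.4 0;20 0 22 -6 0 -0.4 0;20 0 26 -6 0 -0.4 0;20 0 29 -6 0 -0.4 0;20 0 32 -6 0 -0.4 0;20 0 34 -6 0 -0.4 0;20 0 35 -6 0 -0.4 0"}}

```text
t: 16.55
tcp_pos: [0.5291, -0.0747, 0.1298]
tool_rot: [0.032, 0.999, -0.003, -0.0]
ft_force: [-0.8, -13.5, 4.3]
grip_width: 0.0245
```

```bash
python3 - <<'E'
from h import *
s=st(); print(mf(s['tcp_pos'])); ribm(cloud(cap('scene','s10')))
E
```

```text
t 16.55 tcp [ 0.5291 -0.0747  0.1298] q [ 3.240e-02  9.995e-01 -3.200e-03 -2.000e-04] F [ -0.8 -13.5   4.3] w 0.0245 j [ 0.58  0.59 -0.8   1.92  0.55  0.87  0.99]
[ -1.4 -88. ]
rib [ 1.7 -0.8] [101.7  29.7] 0.4 n 280 -y edge [np.float64(-35.1), np.float64(-36.8), np.float64(-40.3)]
```

Call:
{"op": "step_arm", "data": {"plan": "20 0 5 1 0 0 0;20 0 7 1 0 0 0;20 0 9 1 0 0 0;20 0 11 1 0 0 0;20 0 12 1 0 0 0;20 0 13 1 0 0 0;20 0 14 1 0 0 0;20 0 14 1 0 0 0;20 0 14 1 0 0 0"}}

```text
t: 17.5
tcp_pos: [0.5289, -0.0655, 0.1288]
tool_rot: [0.034, 0.999, -0.007, -0.001]
ft_force: [-2.5, -14.6, 4.0]
grip_width: 0.025
```

```bash
python3 - <<'E'
from h import *
s=st(); print(mf(s['tcp_pos'])); ribm(cloud(cap('scene','s11')))
E
```

```text
t 17.5 tcp [ 0.5289 -0.0655  0.1288] q [ 0.0343  0.9994 -0.0067 -0.0012] F [ -2.5 -14.6   4. ] w 0.025 j [ 0.55  0.58 -0.79  1.92  0.56  0.87  0.96]
[ -2.2 -78.8]
rib [1.9 8.1] [29.3 99.2] 88.1 n 269 -y edge [np.float64(-23.6), np.float64(-27.2), np.float64(-32.3)]
```

Call:
{"op": "step_arm", "data": {"plan": "20 0 -10 0 0 0 0;20 0 -25 0 0 0 0;20 0 -30 -40 0 0 0;20 0 -30 -80 0 0 0;20 0 -30 -115 -0.8 -0.1 -0.4;20 0 -30 -115 -0.8 -0.1 -0.4"}}

```text
t: 18.15
tcp_pos: [0.5296, -0.094, 0.2484]
tool_rot: [0.031, 1.0, 0.0, 0.004]
ft_force: [0.7, 0.4, -4.5]
grip_width: 0.0249
```

```bash
python3 - <<'E'
from h import *
s=st(); print(mf(s['tcp_pos']))
go(.5435,.1328,.24,86.4);ribm(cloud(cap('scene','s12')));ribm(cloud(cap('top','t12')));ribm(cloud(cap('wrist','w12')))
E
```

```text
t 18.15 tcp [ 0.5296 -0.094   0.2484] q [3.110e-02 9.995e-01 4.000e-04 3.600e-03] F [ 0.7  0.4 -4.5] w 0.0249 j [ 0.7   0.46 -0.9   1.76  0.4   1.11  1.18]
[   0.3 -107.2]
shift [2.000e-01 2.272e+02 8.700e+00] len 227.0 turn [0.1 0.4 0. ]
rib [2.  8.4] [102.2  30.5] 0.1 n 300 -y edge [np.float64(-31.2), np.float64(-32.1), np.float64(-31.8)]
rib [-0.5  8.2] [27.8 99.5] 89.8 n 301 -y edge [np.float64(-31.2), np.float64(-31.5), np.float64(-32.0)]
rib [-1.5  9. ] [28.2 99.5] 89.6 n 3391 -y edge [np.float64(-30.5), np.float64(-30.8), np.float64(-21.4)]
```

Call:
{"op": "step_arm", "data": {"plan": "20 0 227 8 0 0.4 0;20 0 227 8 0 0.4 0;20 0 227 8 0 0.4 0;20 0 227 8 0 0.4 0;20 0 227 8 0 0.4 0;20 0 227 8 0 0.4 0;20 0 227 60 0 0.4 0;20 0 227 100 0 0.4 0;20 0 227 116 0 0.4 0;20 0 227 116 0 0.4 0"}}

```text
t: 19.3
tcp_pos: [0.539, 0.1317, 0.1247]
tool_rot: [0.031, 1.0, -0.0, -0.006]
ft_force: [0.1, 0.5, -3.1]
grip_width: 0.0245
```

```bash
python3 - <<'E'
from h import *
s=st(); print(mf(s['tcp_pos']))
go(.5435,.1328,.128,86.4)
E
```

```text
t 19.3 tcp [0.539  0.1317 0.1247] q [ 3.060e-02  9.995e-01 -1.000e-04 -6.300e-03] F [ 0.1  0.5 -3.1] w 0.0245 j [ 0.19  0.63 -0.8   1.86  0.55  0.91  0.63]
[ -4.5 118.6]
shift [-4.4  1.4 -3.3] len 6.0 turn [-0.  -0.7  0.1]
```

Call:
{"op": "step_arm", "data": {"plan": "20 -3 0 -4 0 -0.7 0;20 -3 -10 -4 0 -0.7 0;20 -4 -18 -4 0 -0.7 0;20 -4 -23 -4 0 -0.7 0;20 -4 -27 -4 0 -0.7 0;20 -4 -30 -4 0 -0.7 0;20 -4 -33 -4 0 -0.7 0;20 -4 -36 -4 0 -0.7 0;20 -4 -38 -4 0 -0.7 0;20 -4 -40 -4 0 -0.7 0"}}

```text
t: 20.3
tcp_pos: [0.5409, 0.0934, 0.1291]
tool_rot: [0.03, 1.0, 0.001, 0.0]
ft_force: [-0.9, 11.3, -3.7]
grip_width: 0.0251
```

```bash
python3 - <<'E'
from h import *
s=st(); print(mf(s['tcp_pos'])); ribm(cloud(cap('scene','s13')))
E
```

```text
t 20.3 tcp [0.5409 0.0934 0.1291] q [3.020e-02 9.995e-01 1.400e-03 4.000e-04] F [-0.9 11.3 -3.7] w 0.0251 j [ 0.27  0.61 -0.81  1.88  0.56  0.89  0.7 ]
[-0.1 80.6]
rib [ 0.5 -9.5] [ 29.7 101.4] 89.4 n 299 -y edge [np.float64(-49.3), np.float64(-49.4), np.float64(-48.9)]
```

Call:
{"op": "step_arm", "data": {"plan": "20 0 -3 1 0 0 0;20 0 -5 1 0 0 0;20 0 -6 1 0 0 0;20 0 -7 1 0 0 0;20 0 -8 1 0 0 0;20 0 -8 1 0 0 0;20 0 -8 1 0 0 0;20 0 -8 1 0 0 0"}}

```text
t: 21.15
tcp_pos: [0.5406, 0.0883, 0.1288]
tool_rot: [0.029, 1.0, 0.003, 0.001]
ft_force: [-2.1, 10.9, -1.7]
grip_width: 0.0252
```

```bash
python3 - <<'E'
from h import *
s=st(); print(mf(s['tcp_pos'])); ribm(cloud(cap('scene','s14')))
E
```

```text
t 21.15 tcp [0.5406 0.0883 0.1288] q [2.940e-02 9.996e-01 3.400e-03 9.000e-04] F [-2.1 10.9 -1.7] w 0.0252 j [ 0.28  0.61 -0.81  1.89  0.56  0.88  0.71]
[-0.1 75.4]
rib [  0.7 -14.9] [103.8  28.4] 0.0 n 295 -y edge [np.float64(-53.6), np.float64(-55.3), np.float64(-54.7)]
```

Call:
{"op": "step_arm", "data": {"plan": "20 0 10 0 0 0 0;20 0 25 0 0 0 0;20 0 30 -40 0 0 0;20 0 30 -80 0 0 0;20 0 30 -115 0.4 0.1 0.2;20 0 30 -115 0.4 0.1 0.2"}}

```text
t: 21.8
tcp_pos: [0.5439, 0.1196, 0.2487]
tool_rot: [0.031, 1.0, 0.001, 0.003]
ft_force: [0.5, 0.4, -3.2]
grip_width: 0.0248
```

```bash
python3 - <<'E'
from h import *
s=st(); print(mf(s['tcp_pos']))
go(.528,-.1098,.24,86.4);ribm(cloud(cap('scene','s15')));ribm(cloud(cap('top','t15')))
E
```

```text
t 21.8 tcp [0.5439 0.1196 0.2487] q [3.080e-02 9.995e-01 6.000e-04 3.400e-03] F [ 0.5  0.4 -3.2] w 0.0248 j [ 0.28  0.49 -0.89  1.71  0.42  1.13  0.78]
[  1.2 106.9]
shift [   1.8 -230.     8.3] len 230.0 turn [0.1 0.4 0.1]
rib [  1.6 -14.8] [ 28.5 101.3] 89.4 n 295 -y edge [np.float64(-54.4), np.float64(-54.5), np.float64(-54.8)]
rib [0. 0.] [0. 0.] 0.0 n 0 -y edge [np.float64(-0.5), None, None]
```

Call:
{"op": "step_arm", "data": {"plan": "20 2 -230 8 0 0.4 0.1;20 2 -230 8 0 0.4 0.1;20 2 -230 8 0 0.4 0.1;20 2 -230 8 0 0.4 0.1;20 2 -230 8 0 0.4 0.1;20 2 -230 8 0 0.4 0.1;20 2 -230 60 0 0 0.1;20 2 -230 100 0 0 0.1;20 2 -230 114 0 0 0.1;20 2 -230 114 0 0 0.1"}}

```text
t: 22.9
tcp_pos: [0.5245, -0.1111, 0.1283]
tool_rot: [0.031, 1.0, 0.0, -0.002]
ft_force: [0.3, 0.1, -3.4]
grip_width: 0.0249
```

```bash
python3 - <<'E'
from h import *
s=st(); print(mf(s['tcp_pos']))
go(.528,-.1098,.128,86.4)
E
```

```text
t 22.9 tcp [ 0.5245 -0.1111  0.1283] q [ 0.0312  0.9995  0.     -0.002 ] F [ 0.3  0.1 -3.4] w 0.0249 j [ 0.65  0.59 -0.81  1.91  0.55  0.88  1.07]
[  -3.7 -124.5]
shift [-3.4  1.5  0.3] len 4.0 turn [-0.  -0.2  0. ]
```

Call:
{"op": "step_arm", "data": {"plan": "20 -3 10 0 0 -0.2 0;20 -3 20 0 0 -0.2 0;20 -3 25 0 0 -0.2 0;20 -3 30 0 0 -0.2 0;20 -3 34 0 0 -0.2 0;20 -3 38 0 0 -0.2 0;20 -3 41 0 0 -0.2 0;20 -3 44 0 0 -0.2 0;20 -3 47 0 0 -0.2 0;20 -3 49 0 0 -0.2 0"}}

```text
t: 23.9
tcp_pos: [0.5311, -0.0646, 0.1297]
tool_rot: [0.032, 0.999, -0.002, 0.001]
ft_force: [-0.5, -12.7, 4.3]
grip_width: 0.0248
```

```bash
python3 - <<'E'
from h import *
s=st(); print(mf(s['tcp_pos'])); ribm(cloud(cap('scene','s16')))
E
```

```text
t 23.9 tcp [ 0.5311 -0.0646  0.1297] q [ 3.200e-02  9.995e-01 -2.300e-03  6.000e-04] F [ -0.5 -12.7   4.3] w 0.0248 j [ 0.56  0.59 -0.8   1.92  0.55  0.87  0.97]
[ -0.  -77.7]
rib [2.1 7.8] [27.8 96.3] 89.3 n 266 -y edge [np.float64(-19.6), np.float64(-27.6), np.float64(-32.0)]
```

Call:
{"op": "step_arm", "data": {"plan": "20 0 4 1 0 0 0;20 0 6 1 0 0 0;20 0 7 1 0 0 0;20 0 8 1 0 0 0;20 0 9 1 0 0 0;20 0 10 1 0 0 0;20 0 10 1 0 0 0;20 0 10 1 0 0 0;20 0 10 1 0 0 0"}}

```text
t: 24.85
tcp_pos: [0.5315, -0.059, 0.1298]
tool_rot: [0.034, 0.999, -0.006, 0.001]
ft_force: [-2.9, -15.4, 5.2]
grip_width: 0.0248
```

```bash
python3 - <<'E'
from h import *
s=st(); print(mf(s['tcp_pos'])); ribm(cloud(cap('scene','s17')))
E
```

```text
t 24.85 tcp [ 0.5315 -0.059   0.1298] q [ 3.350e-02  9.994e-01 -5.900e-03  6.000e-04] F [ -2.9 -15.4   5.2] w 0.0248 j [ 0.54  0.58 -0.8   1.92  0.56  0.87  0.95]
[ -0.  -72.1]
rib [ 1.7 13.1] [ 28.4 101.6] 89.6 n 262 -y edge [np.float64(-18.6), np.float64(-22.6), np.float64(-27.7)]
```

Call:
{"op": "step_arm", "data": {"plan": "20 0 -10 0 0 0 0;20 0 -25 0 0 0 0;20 0 -30 -40 0 0 0;20 0 -30 -80 0 0 0;20 0 -30 -125 -0.7 0.1 -0.2;20 0 -30 -125 -0.7 0.1 -0.2"}}

```text
t: 25.5
tcp_pos: [0.5322, -0.0871, 0.2608]
tool_rot: [0.032, 0.999, 0.0, 0.005]
ft_force: [1.2, -0.3, -3.5]
grip_width: 0.0251
```

```bash
python3 - <<'E'
from h import *
s=st(); print(mf(s['tcp_pos']))
ribm(cloud(cap('scene','s18')));ribm(cloud(cap('top','t18')))
go(.50,.12,.25,80);go(.395,.335,.25,69)
E
```

```text
t 25.5 tcp [ 0.5322 -0.0871  0.2608] q [3.200e-02 9.995e-01 3.000e-04 4.600e-03] F [ 1.2 -0.3 -3.5] w 0.0251 j [ 0.69  0.45 -0.9   1.74  0.39  1.13  1.17]
[   2.5 -100.1]
rib [ 0.8 12.5] [28.6 99.3] 89.7 n 295 -y edge [np.float64(-26.8), np.float64(-27.3), np.float64(-27.6)]
rib [-0.1 13. ] [ 27.8 100.4] 89.7 n 298 -y edge [np.float64(-26.7), np.float64(-26.8), np.float64(-26.9)]
shift [ 42.9 205.7   5.7] len 210.0 turn [-0.   0.1  6.3]
shift [161.5 413.5   5.4] len 444.0 turn [ 0.   0.1 17.3]
```

Call:
{"op": "step_arm", "data": {"plan": "20 161 413 5 0 0 17;20 161 413 5 0 0 17;20 161 413 5 0 0 17;20 161 413 5 0 0 17;20 161 413 5 0 0 17;20 161 413 5 0 0 17;20 161 413 5 0 0 17;20 161 413 5 0 0 17;20 161 413 5 0 0 17;20 161 413 5 0 0 17"}}

```text
t: 26.6
tcp_pos: [0.3914, 0.3404, 0.2495]
tool_rot: [0.175, 0.985, 0.001, -0.001]
ft_force: [0.8, -0.7, -2.6]
grip_width: 0.025
```

```bash
python3 - <<'E'
from h import *
s=st(); go(.394,.332,.07,69)
c=cap('top','t19');P=cloud(c);cap('scene','s19')
rectz(P,.009,.024,(.56,.302),.13,'batt')
im=np.hstack([c['frame'][140:280,150:350],]);cv2.imwrite('pics/c19.png',cv2.resize(im[:,:,::-1],None,fx=3.5,fy=3.5,interpolation=cv2.INTER_CUBIC))
E
```

```text
t 26.6 tcp [0.3914 0.3404 0.2495] q [ 1.748e-01  9.846e-01  1.400e-03 -9.000e-04] F [ 0.8 -0.7 -2.6] w 0.025 j [-0.19  0.43 -0.88  1.8   0.37  1.09  0.02]
shift [ -5.8  -7.4 179.4] len 180.0 turn [ 0.1 -0.1  0.9]
batt c [587.6 294.9] size [228.1 170.6] ang 83.7 n 1741 z 0.0148
```

View pics/c19.png

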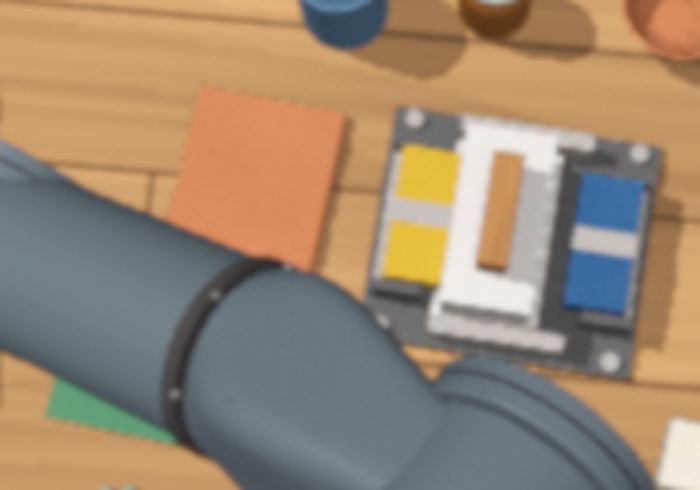

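The crop shows the core (white, 495,230) against the yellow keeper, the blue keeper back with a gap at (560,260), and the batt at (260,180).

Call:
{"op": "step_arm", "data": {"plan": "20 -6 -7 50 0 0 0.9;20 -6 -7 100 0 0 0.9;20 -6 -7 145 0 0 0.9;20 -6 -7 170 0 0 0.9;20 -6 -7 178 0 0 0.9;20 -6 -7 181 0 0 0.9;20 -6 -7 183 0 0 0.9;20 -6 -7 185 0 0 0.9;20 -6 -7 186 0 0 0.9;20 -6 -7 186 0 0 0.9"}}

```text
t: 27.7
tcp_pos: [0.3977, 0.3259, 0.0634]
tool_rot: [0.186, 0.983, -0.001, 0.0]
ft_force: [-0.0, -0.4, -2.8]
grip_width: 0.0254
```

```bash
python3 - <<'E'
from h import *
s=st()
E
```

```text
t 27.7 tcp [0.3977 0.3259 0.0634] q [ 1.858e-01  9.826e-01 -6.000e-04  3.000e-04] F [-0.  -0.4 -2.8] w 0.0254 j [-0.32  0.64 -0.69  2.03  0.64  0.7  -0.23]
```

Call:
{"op": "step_arm", "data": {"plan": "20 0 0 1 0 0 0;20 0 0 2 0 0 0;20 0 0 2.5 0 0 0;20 0 0 2.5 0 0 0;32 0 0 2.5 0 0 0;40 0 0 2 0 0 0;85 0 0 2 0 0 0;85 0 0 2 0 0 0;85 0 0 2 0 0 0;85 0 0 2 0 0 0"}}

```text
t: 28.7
tcp_pos: [0.3977, 0.3259, 0.0613]
tool_rot: [0.186, 0.983, -0.001, 0.0]
ft_force: [0.5, 1.3, 0.3]
grip_width: 0.0851
```

Call:
{"op": "step_arm", "data": {"plan": "85 0 0 0 0 0 0;85 0 0 -40 0 0 0;85 0 0 -90 0 0 0;85 0 0 -140 0 0 0;85 0 0 -190 0 0 0;85 0 0 -220 0 0 0;85 0 0 -220 0 0 0"}}

```text
t: 29.4
tcp_pos: [0.3985, 0.328, 0.2856]
tool_rot: [0.186, 0.983, 0.002, 0.003]
ft_force: [-0.2, 0.3, -0.8]
grip_width: 0.0852
```

```bash
python3 - <<'E'
from h import *
s=st(); c=cap('wrist','w20'); P=cloud(c)
rectz(P,.095,.12,(.398,.326),.1,'handle');rectz(P,.036,.06,(.398,.326),.1,'head')
f=c['frame'].astype(int);m=(f[...,1]>f[...,0]*1.4)&(f[...,1]>f[...,2]*1.2)&(P[...,2]<.012)
print('pad',cv2.minAreaRect((P[m][:,:2]*1000).astype(np.float32)))
go(.535,.16,.30,86)
E
```

```text
t 29.4 tcp [0.3985 0.328  0.2856] q [0.1859 0.9826 0.0021 0.0026] F [-0.2  0.3 -0.8] w 0.0852 j [-0.14  0.38 -0.9   1.75  0.33  1.16  0.06]
handle c [396.  325.9] size [26.  25.2] ang 69.2 n 527 z 0.1076
head c [396.1 325.9] size [95.9 43.2] ang 68.1 n 1850 z 0.0457
pad ((339.447021484375, 338.5852355957031), (159.0327606201172, 233.32095336914062), 83.34333801269531)
shift [-188.4 -105.2  -16.5] len 216.0 turn [  0.1   0.2 -17.4]
```

The mallet stands level on the pad (head top z 0.0457, handle at (0.396, 0.326)). Next is the core.

```bash
python3 - <<'E'
from h import *
go(.5368,.026,.28,86.4)
E
```

```text
shift [-239.  -229.4    3.4] len 331.0 turn [  0.1   0.2 -17.8]
```

Call:
{"op": "step_arm", "data": {"plan": "85 -239 -229 3 0.1 0.2 -17.8;85 -239 -229 3 0.1 0.2 -17.8;85 -239 -229 3 0.1 0.2 -17.8;85 -239 -229 3 0.1 0.2 -17.8;85 -239 -229 3 0.1 0.2 -17.8;85 -239 -229 3 0.1 0.2 -17.8;85 -239 -229 3 0.1 0.2 -17.8;85 -239 -229 3 0.1 0.2 -17.8;85 -239 -229 3 0.1 0.2 -17.8"}}

```text
t: 30.35
tcp_pos: [0.5364, 0.0256, 0.2789]
tool_rot: [0.033, 0.999, 0.0, -0.001]
ft_force: [-0.4, 0.4, -0.2]
grip_width: 0.0851
```

```bash
python3 - <<'E'
from h import *
s=st(); c=cap('wrist','w21'); P=cloud(c)
r=rectz(P,.131,.145,(.5368,.026),.07,'rib'); ribm(P)
x,y=np.array(r[0])/1000
go(x,y,.105,86.4)
d=P[...,:2]-MC;cc,ss=np.cos(MA),np.sin(MA);X=cc*d[...,0]+ss*d[...,1];Y=-ss*d[...,0]+cc*d[...,1];z=P[...,2]
m=(z>.06)&(z<.07)&(abs(X)<.06)
for lo,hi in((.0,.13),(-.13,0)):
    q=Y[m&(Y>lo)&(Y<hi)]; print('keeper y range',q.min().round(4) if len(q) else None,q.max().round(4) if len(q) else None,len(q))
E
```

```text
t 30.35 tcp [0.5364 0.0256 0.2789] q [ 3.260e-02  9.995e-01  1.000e-04 -1.400e-03] F [-0.4  0.4 -0.2] w 0.0851 j [ 0.5   0.44 -0.94  1.71  0.38  1.19  0.97]
rib c [535.   27.8] size [27.8 99. ] ang 85.6 n 2601 z 0.1369
rib [-1.9 14.7] [27.8 99. ] 89.2 n 2601 -y edge [np.float64(-24.9), np.float64(-25.5), np.float64(-25.4)]
shift [  0.8   0.7 174.4] len 174.0 turn [ 0.  -0.1 -0. ]
keeper y range 0.0585 0.1096 3832
keeper y range -0.1081 -0.0524 4156
```

Call:
{"op": "step_arm", "data": {"plan": "85 0.8 0.7 50 0 0 0;85 0.8 0.7 100 0 0 0;85 0.8 0.7 140 0 0 0;85 0.8 0.7 165 0 0 0;85 0.8 0.7 173 0 0 0;85 0.8 0.7 173 0 0 0;20 0.8 0.7 173 0 0 0;20 0.8 0.7 173 0 0 0;20 0.8 0.7 173 0 0 0;20 0.8 0.7 173 0 0 0", "force": 100}}

```text
t: 31.4
tcp_pos: [0.5355, 0.0277, 0.1072]
tool_rot: [0.032, 0.999, 0.0, -0.0]
ft_force: [-1.0, -1.0, 10.3]
grip_width: 0.0278
```

Call:
{"op": "step_arm", "data": {"plan": "20 0 0 0 0 0 0;20 0 0 0 0 0 0;20 0 0 0 0 0 0;20 0 0 0 0 0 0"}}

```text
t: 31.8
tcp_pos: [0.5354, 0.0276, 0.1075]
tool_rot: [0.032, 0.999, -0.0, -0.0]
ft_force: [-3.1, 0.1, 5.6]
grip_width: 0.0267
```

```bash
python3 - <<'E'
from h import *
s=st();print(mf(s['tcp_pos']))
E
```

```text
t 31.8 tcp [0.5354 0.0276 0.1075] q [ 3.170e-02  9.995e-01 -0.000e+00 -3.000e-04] F [-3.1  0.1  5.6] w 0.0267 j [ 0.38  0.62 -0.81  1.94  0.6   0.84  0.76]
[-1.5 14.5]
```

Call:
{"op": "step_arm", "data": {"plan": "20 0 -3 -0.5 0 0 0;20 0 -6 -0.5 0 0 0;20 0 -9 -0.5 0 0 0;20 0 -12 -0.5 0 0 0;20 0 -14 -0.5 0 0 0;20 0 -14 -0.5 0 0 0;20 0 -14 -0.5 0 0 0"}}

```text
t: 32.5
tcp_pos: [0.5344, 0.0135, 0.1078]
tool_rot: [0.032, 0.999, -0.0, -0.001]
ft_force: [0.8, -0.3, -8.1]
grip_width: 0.0266
```

```bash
python3 - <<'E'
from h import *
s=st();print(mf(s['tcp_pos']));ribm(cloud(cap('scene','s22')))
E
```

```text
t 32.5 tcp [0.5344 0.0135 0.1078] q [ 3.190e-02  9.995e-01 -0.000e+00 -5.000e-04] F [ 0.8 -0.3 -8.1] w 0.0266 j [ 0.41  0.62 -0.81  1.94  0.6   0.84  0.79]
[-1.6  0.4]
rib [ 3.3 -1.7] [51.6 96.6] 73.9 n 221 -y edge [np.float64(-40.8), np.float64(-41.0), np.float64(-41.8)]
```

Call:
{"op": "step_arm", "data": {"plan": "20 0 1 -4 0 0 0;20 0 1 -10 0 0 0;20 0 1 -18 0 0 0;20 0 1 -28 0 0 0;20 0 1 -40 0 0 0;20 0 1 -55 0 0 0;20 0 1 -75 0 0 0;20 0 1 -95 0 0 0;20 0 1 -110 0 0 0;20 0 1 -110 0 0 0"}}

```text
t: 33.55
tcp_pos: [0.5358, 0.0152, 0.2207]
tool_rot: [0.032, 0.999, 0.0, 0.002]
ft_force: [0.8, 0.5, -7.8]
grip_width: 0.0263
```

```bash
python3 - <<'E'
from h import *
s=st();print(mf(s['tcp_pos']))
for n in('top0','w12','w20','w21'):
    c=load(n);P=cloud(c);z=P[...,2];f=c['frame'].astype(int)
    m=(z>.008)&(z<.024)&(np.hypot(P[...,0]-.56,P[...,1]-.3)<.16)&(f[...,0]>f[...,1]*1.6)&(f[...,0]>f[...,2]*1.8)&(f[...,2]<110)
    m=cv2.erode(m.astype(np.uint8),np.ones((2,2)))>0
    if m.sum()<20: print(n,m.sum());continue
    r=cv2.minAreaRect((P[m][:,:2]*1000).astype(np.float32)); print(n,np.round(r[0]),np.round(r[1]),r[2],m.sum())
c=cap('top','t23');cap('wrist','w23');
cv2.imwrite('pics/c23.png',cv2.resize(c['frame'][130:290,140:370,::-1],None,fx=3.3,fy=3.3,interpolation=cv2.INTER_CUBIC))
E
```

```text
t 33.55 tcp [0.5358 0.0152 0.2207] q [3.180e-02 9.995e-01 2.000e-04 1.700e-03] F [ 0.8  0.5 -7.8] w 0.0263 j [ 0.49  0.49 -0.91  1.8   0.44  1.06  0.93]
[-0.4  2.2]
top0 11
w12 [548. 243.] [115. 199.] 84.34124755859375 9261
w20 [549. 258.] [137. 199.] 83.72256469726562 9198
w21 [526. 260.] [147. 250.] 81.3849868774414 14026
```

View pics/c23.png

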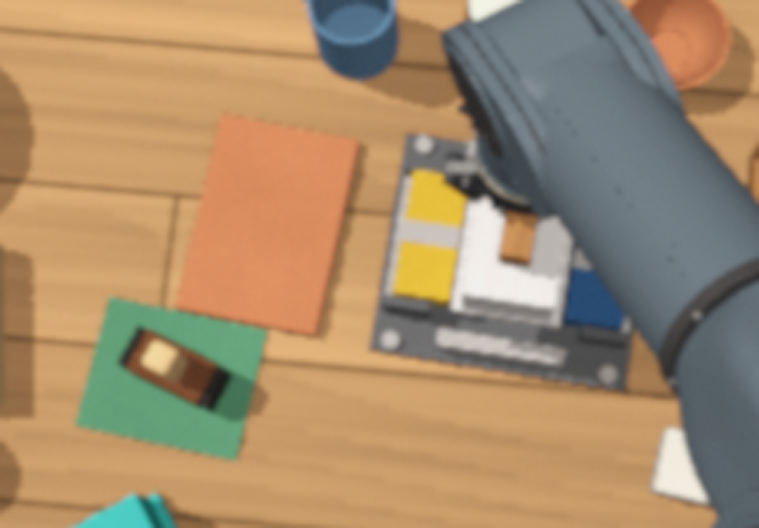

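The core is in the hand. The batt has been knocked aside since the first picture: it is now at crop (268,222), about 13 px to the right. I'll measure it from its corners.

```bash
python3 - <<'E'
from h import *
c=load('t23')
A=np.array([atz(c,140+x/3.3,130+y/3.3,.015) for x,y in((221,113),(360,142),(318,334),(177,308))])[:,:2]
print(A.round(3),'ctr',A.mean(0).round(4)); 
for a,b in((0,3),(1,2)): d=A[a]-A[b];print(np.hypot(*d).round(3),np.degrees(np.arctan2(d[1],d[0])).round(1))
for n in('t23','w23'):
    c=load(n);P=cloud(c);z=P[...,2];f=c['frame'].astype(int)
    m=(z>.009)&(z<.022)&(abs(P[...,0]-.55)<.14)&(P[...,1]>.135)&(P[...,1]<.37)&(f[...,0]>f[...,2]*2)
    m=cv2.morphologyEx(m.astype(np.uint8),cv2.MORPH_OPEN,np.ones((5,5)))>0
    if m.sum()>20: print(n,cv2.minAreaRect((P[m][:,:2]*1000).astype(np.float32)),m.sum())
E
```

```text
[[0.655 0.313]
 [0.638 0.174]
 [0.445 0.194]
 [0.457 0.332]] ctr [0.549  0.2532]
0.199 -5.3
0.195 -5.9
t23 ((550.0343627929688, 254.98690795898438), (140.31240844726562, 198.64328002929688), 83.88445281982422) 1972
w23 ((529.3616943359375, 258.33154296875), (141.0196075439453, 239.57144165039062), 83.91981506347656) 18928
```

```bash
python3 - <<'E'
from h import *
go(.550,.255,.2207,84)
E
```

```text
shift [-1.000e-01  2.411e+02 -2.600e+00] len 241.0 turn [-0.  -0.   2.3]
```

Call:
{"op": "step_arm", "data": {"plan": "20 0 20 -8 0 0 0;20 0 60 -8 0 0 0;20 0 100 -8 0 0 1;20 0 140 -8 0 0 2.3;20 0 180 -8 0 0 2.3;20 0 215 -8 0 0 2.3;20 0 235 -8 0 0 2.3;20 0 241 -8 0 0 2.3;20 0 241 -8 0 0 2.3;20 0 241 -8 0 0 2.3"}}

```text
t: 34.65
tcp_pos: [0.5498, 0.2534, 0.2253]
tool_rot: [0.052, 0.999, -0.001, -0.001]
ft_force: [-0.3, -0.2, -8.0]
grip_width: 0.0262
```

```bash
python3 - <<'E'
from h import *
st();go(.550,.255,.112,84)
c=cap('top','t24');P=cloud(c);f=c['frame'].astype(int);z=P[...,2]
c=cap('wrist','w24')
E
```

```text
t 34.65 tcp [0.5498 0.2534 0.2253] q [ 5.240e-02  9.986e-01 -1.100e-03 -6.000e-04] F [-0.3 -0.2 -8. ] w 0.0262 j [ 0.01  0.59 -0.86  1.62  0.47  1.16  0.51]
shift [-1.000e-01  1.900e+00  1.133e+02] len 113.0 turn [-0.1 -0.1 -0. ]
```

View pics/w24.png

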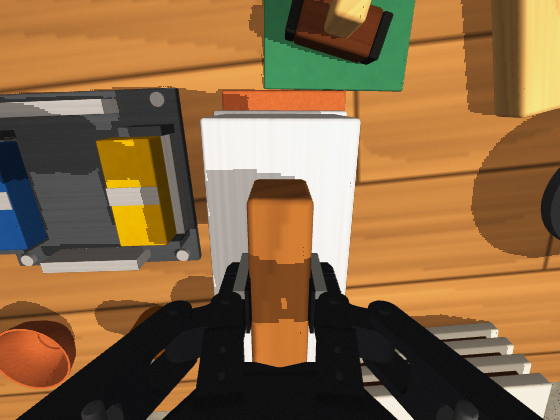

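The view shows the core held upright, centred over the batt (orange edge at (285,100)), with the mallet standing on its pad above.

Call:
{"op": "step_arm", "data": {"plan": "20 0 2 30 0 0 0;20 0 2 60 0 0 0;20 0 2 85 0 0 0;20 0 2 100 0 0 0;20 0 2 107 0 0 0;20 0 2 110 0 0 0;20 0 2 112 0 0 0;20 0 2 113 0 0 0;20 0 2 114 0 0 0;20 0 2 114 0 0 0"}}

```text
t: 35.75
tcp_pos: [0.5504, 0.255, 0.1121]
tool_rot: [0.053, 0.999, -0.001, -0.0]
ft_force: [0.6, -0.6, -7.3]
grip_width: 0.0262
```

```bash
python3 - <<'E'
from h import *
st()
E
```

```text
t 35.75 tcp [0.5504 0.255  0.1121] q [ 5.290e-02  9.986e-01 -8.000e-04 -0.000e+00] F [ 0.6 -0.6 -7.3] w 0.0262 j [-0.04  0.7  -0.78  1.75  0.59  0.95  0.4 ]
```

Call:
{"op": "step_arm", "data": {"plan": "20 0 0 1 0 0 0;20 0 0 2 0 0 0;20 0 0 2.5 0 0 0;20 0 0 2.5 0 0 0;32 0 0 2.5 0 0 0;36 0 0 1 0 0 0;85 0 0 0 0 0 0;85 0 0 0 0 0 0;85 0 0 0 0 0 0;85 0 0 0 0 0 0"}}

```text
t: 36.75
tcp_pos: [0.5504, 0.255, 0.112]
tool_rot: [0.053, 0.999, -0.001, -0.0]
ft_force: [1.2, 0.4, -0.3]
grip_width: 0.0852
```

Call:
{"op": "step_arm", "data": {"plan": "85 0 0 0 0 0 0;85 0 0 -30 0 0 0;85 0 0 -80 0 0 0;85 0 0 -130 0 0 0;85 0 0 -180 0 0 0;85 0 0 -200 0 0 0;85 0 0 -200 0 0 0"}}

```text
t: 37.45
tcp_pos: [0.5513, 0.2566, 0.3157]
tool_rot: [0.053, 0.999, 0.001, 0.003]
ft_force: [0.1, 0.6, 0.1]
grip_width: 0.0855
```

```bash
python3 - <<'E'
from h import *
s=st(); c=cap('wrist','w25'); P=cloud(c)
r=rectz(P,.133,.15,(.55,.255),.07,'rib')
rectz(P,.097,.11,(.55,.255),.1,'body')
c=cap('top','t25');P=cloud(c);rectz(P,.133,.15,(.55,.255),.07,'ribtop')
A=[(221,113),(360,142),(318,334),(177,308)]
cv2.imwrite('pics/c25.png',cv2.resize(c['frame'][130:290,140:370,::-1],None,fx=3.3,fy=3.3,interpolation=cv2.INTER_CUBIC))
# box geometry from top0
P=cloud(load('top0'));c=load('top0')
B=[(518,48),(762,60),(728,268),(505,250)]
for x,y in[(546,129),(760,150),(547,42),(762,58)]: print('flap',atz(c,155+x/2.4,148+y/2.4,.19).round(3), P[int(148+y/2.4)-1,int(155+x/2.4)].round(3))
for x,y in[(505,250),(728,268)]: print('front corners z.03',atz(c,155+x/2.4,148+y/2.4,.03).round(3))
z=P[...,2];m=(z>.08)&(z<.12)&(P[...,1]<-.25)&(P[...,1]>-.55)&(P[...,0]>.45)&(P[...,0]<.7);print(m.sum())
for q,(v,u) in zip(P[m],np.argwhere(m)): 
    if 170<v<225: print(u,v,q.round(3))
E
```

```text
t 37.45 tcp [0.5513 0.2566 0.3157] q [5.290e-02 9.986e-01 8.000e-04 2.500e-03] F [0.1 0.6 0.1] w 0.0855 j [ 0.02  0.52 -0.89  1.47  0.41  1.34  0.57]
rib c [550.3 254.8] size [27.9 98.2] ang 84.0 n 2128 z 0.1399
body c [551.4 254.8] size [ 80.2 159.4] ang 83.8 n 5988 z 0.103
ribtop c [533.2 255.1] size [28.8 62.5] ang 84.0 n 181 z 0.14
flap [ 0.54  -0.226  0.19 ] [ 0.591 -0.262  0.005]
flap [ 0.538 -0.477  0.19 ] [ 0.541 -0.473  0.194]
flap [ 0.647 -0.222  0.19 ] [ 0.651 -0.219  0.19 ]
flap [ 0.651 -0.478  0.19 ] [ 0.654 -0.476  0.191]
front corners z.03 [ 0.414 -0.214  0.03 ]
front corners z.03 [ 0.417 -0.501  0.03 ]
67
432 208 [ 0.56  -0.399  0.084]
433 208 [ 0.558 -0.399  0.093]
432 209 [ 0.555 -0.396  0.094]
433 209 [ 0.556 -0.4    0.09 ]
434 209 [ 0.556 -0.403  0.091]
435 209 [ 0.556 -0.405  0.094]
436 209 [ 0.557 -0.409  0.09 ]
437 209 [ 0.556 -0.41   0.097]
438 209 [ 0.556 -0.414  0.094]
439 209 [ 0.558 -0.418  0.09 ]
432 210 [ 0.553 -0.398  0.087]
433 210 [ 0.552 -0.399  0.095]
434 210 [ 0.553 -0.403  0.091]
435 210 [ 0.553 -0.405  0.092]
436 210 [ 0.552 -0.407  0.096]
437 21
[... 905 characters left out ...]
541 -0.409  0.092]
437 214 [ 0.54  -0.409  0.099]
438 214 [ 0.542 -0.415  0.091]
432 215 [ 0.536 -0.396  0.094]
433 215 [ 0.537 -0.4    0.092]
434 215 [ 0.538 -0.403  0.091]
435 215 [ 0.537 -0.405  0.093]
436 215 [ 0.538 -0.409  0.091]
437 215 [ 0.537 -0.411  0.095]
438 215 [ 0.538 -0.414  0.095]
432 216 [ 0.534 -0.398  0.089]
433 216 [ 0.533 -0.399  0.095]
434 216 [ 0.533 -0.401  0.098]
435 216 [ 0.536 -0.408  0.087]
436 216 [ 0.534 -0.408  0.094]
437 216 [ 0.535 -0.412  0.093]
438 216 [ 0.535 -0.414  0.094]
431 217 [ 0.533 -0.397  0.081]
433 217 [ 0.532 -0.402  0.085]
434 217 [ 0.532 -0.404  0.087]
435 217 [ 0.532 -0.406  0.091]
436 217 [ 0.533 -0.411  0.085]
437 217 [ 0.533 -0.413  0.09 ]
```

The core is released on the batt: body centre (0.5514, 0.2548), angle −6°, rib top z 0.140. Next comes the box. The block's rib shows at about (0.556, -0.4065), top z 0.094, which fits a block near x = +17 mm in a box at about (0.540, -0.354).

```bash
python3 - <<'E'
from h import *
go(.52,-.405,.34,90)
E
```

```text
shift [ -39.6 -659.7  -26.9] len 661.0 turn [-0.1  0.  -6.1]
```

Call:
{"op": "step_arm", "data": {"plan": "85 -39 -660 -27 0 0 -6;85 -39 -660 -27 0 0 -6;85 -39 -660 -27 0 0 -6;85 -39 -660 -27 0 0 -6;85 -39 -660 -27 0 0 -6;85 -39 -660 -27 0 0 -6;85 -39 -660 -27 0 0 -6;85 -39 -660 -27 0 0 -6;85 -39 -660 -27 0 0 -6;85 -39 -660 -27 0 0 -6"}}

```text
t: 38.55
tcp_pos: [0.5258, -0.2459, 0.3316]
tool_rot: [0.001, 1.0, -0.001, -0.001]
ft_force: [0.5, -1.0, 0.7]
grip_width: 0.0848
```

Call:
{"op": "step_arm", "data": {"plan": "85 0 -170 0 0 0 0;85 0 -170 0 0 0 0;85 0 -170 0 0 0 0;85 0 -170 0 0 0 0;85 0 -170 0 0 0 0"}}

```text
t: 39.05
tcp_pos: [0.5235, -0.4205, 0.3282]
tool_rot: [0.004, 1.0, 0.0, -0.003]
ft_force: [0.0, 0.8, -0.1]
grip_width: 0.0847
```

```bash
python3 - <<'E'
from h import *
st();c=cap('wrist','w26');P=cloud(c)
rectz(P,.083,.1,(.555,-.406),.05,'blockrib');go(.557,-.4065,.21,90)
z=P[...,2]
for lo in (-.5,-.43,-.375,-.31,-.25): 
    m=(z>.03)&(z<.15)&(P[...,1]>lo)&(P[...,1]<lo+.06)&(abs(P[...,0]-.55)<.04);print(lo,m.sum(),P[m][:,2].max() if m.any() else 0)
E
```

```text
t 39.05 tcp [ 0.5235 -0.4205  0.3282] q [ 3.8e-03  1.0e+00  2.0e-04 -3.1e-03] F [ 0.   0.8 -0.1] w 0.0847 j [ 1.05  0.62 -0.86  1.26  0.46  1.47  1.8 ]
blockrib c [ 548.4 -405.9] size [20.1 35.2] ang 88.8 n 404 z 0.0938
shift [-33.1  11.  118.8] len 124.0 turn [ 0.1 -0.3 -0.2]
-0.5 296 0.04260002593960288
-0.43 934 0.09631806344702148
-0.375 0 0
-0.31 0 0
-0.25 403 0.042190017631903776
```

View pics/w26.png

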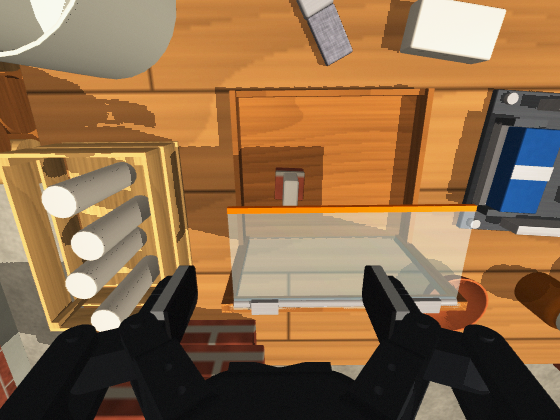

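There is just one block, at (290,185). The other slots are empty both through the clear flap and in depth. I'll push the flap down over it.

Call:
{"op": "step_arm", "data": {"plan": "85 -30 11 40 0 -0.3 -0.2;85 -30 11 80 0 -0.3 -0.2;85 -30 11 112 0 -0.3 -0.2;85 -30 11 125 0 -0.3 -0.2;85 -30 11 140 0 -0.3 -0.2;85 -30 11 155 0 -0.3 -0.2;85 -30 11 170 0 -0.3 -0.2;85 -30 11 185 0 -0.3 -0.2;85 -30 11 200 0 -0.3 -0.2;85 -30 11 200 0 -0.3 -0.2"}}

```text
t: 40.1
tcp_pos: [0.5522, -0.4062, 0.1264]
tool_rot: [0.0, 1.0, 0.001, -0.001]
ft_force: [-0.6, -0.6, 0.0]
grip_width: 0.0854
```

```bash
python3 - <<'E'
from h import *
st();go(.554,-.4065,.052,90);c=cap('wrist','w27');P=cloud(c);rectz(P,.083,.1,(.555,-.406),.03,'blockrib')
c=cap('scene','s27');cv2.imwrite('pics/c27.png',cv2.resize(c['frame'][180:400,70:330,::-1],None,fx=3,fy=2.7,interpolation=cv2.INTER_CUBIC))
E
```

```text
t 40.1 tcp [ 0.5522 -0.4062  0.1264] q [ 3.0e-04  1.0e+00  1.4e-03 -1.5e-03] F [-0.6 -0.6  0. ] w 0.0854 j [ 0.99  0.79 -0.79  1.51  0.6   1.1   1.64]
shift [-2.1 -0.5 74.4] len 74.0 turn [ 0.2 -0.2 -0. ]
blockrib c [ 552.4 -406.3] size [20.1 43.9] ang 87.2 n 1895 z 0.0938
```

View pics/c27.png

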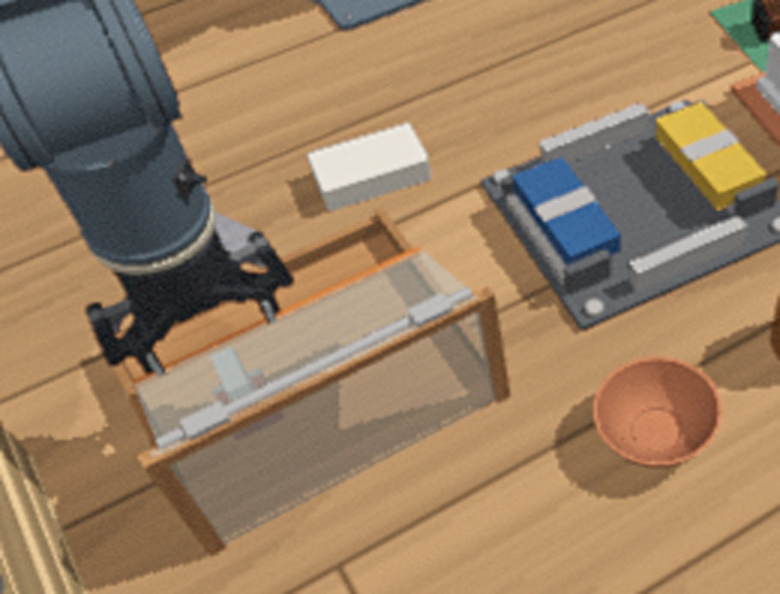

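The flap is leaning back behind the fingers and the block stands between them (its rib fully seen at (0.5524, -0.4063)).

Call:
{"op": "step_arm", "data": {"plan": "85 -0.5 -0.2 20 0 -0.2 0;85 -0.5 -0.2 40 0 -0.2 0;85 -0.5 -0.2 55 0 -0.2 0;85 -0.5 -0.2 68 0 -0.2 0;85 -0.5 -0.2 74 0 -0.2 0;85 -0.5 -0.2 74 0 -0.2 0;12 -0.5 -0.2 74 0 -0.2 0;12 -0.5 -0.2 74 0 -0.2 0;12 -0.5 -0.2 74 0 -0.2 0;12 -0.5 -0.2 74 0 -0.2 0", "force": 50}}

```text
t: 41.2
tcp_pos: [0.5537, -0.4065, 0.0549]
tool_rot: [0.0, 1.0, 0.001, 0.002]
ft_force: [-1.3, 0.4, 0.5]
grip_width: 0.0279
```

Call:
{"op": "step_arm", "data": {"plan": "12 0 0 0 0 0 0;12 0 0 0 0 0 0;12 0 0 0 0 0 0;12 0 0 -2 0 0 0;12 0 0 -4 0 0 0;12 0 0 -4 0 0 0"}}

```text
t: 41.8
tcp_pos: [0.5526, -0.4067, 0.0586]
tool_rot: [0.001, 1.0, 0.001, 0.001]
ft_force: [-5.1, -0.5, -4.9]
grip_width: 0.0197
```

```bash
python3 - <<'E'
from h import *
st()
E
```

```text
t 41.8 tcp [ 0.5526 -0.4067  0.0586] q [5.e-04 1.e+00 8.e-04 5.e-04] F [-5.1 -0.5 -4.9] w 0.0197 j [ 0.97  0.86 -0.75  1.57  0.66  0.99  1.59]
```

Call:
{"op": "step_arm", "data": {"plan": "12 10 0 0 0 0 0;12 20 0 0 0 0 0;12 30 0 0 0 0 0;12 40 0 0 0 0 0;12 50 0 0 0 0 0;12 60 0 0 0 0 0;12 68 0 0 0 0 0;12 68 0 0 0 0 0"}}

```text
t: 42.6
tcp_pos: [0.483, -0.4071, 0.0584]
tool_rot: [0.001, 1.0, 0.001, -0.0]
ft_force: [1.0, 0.2, -1.1]
grip_width: 0.0195
```

```bash
python3 - <<'E'
from h import *
st();c=cap('scene','s28');cv2.imwrite('pics/c28.png',cv2.resize(c['frame'][180:400,70:330,::-1],None,fx=3,fy=2.7,interpolation=cv2.INTER_CUBIC))
E
```

```text
t 42.6 tcp [ 0.483  -0.4071  0.0584] q [ 1.e-03  1.e+00  6.e-04 -1.e-04] F [ 1.   0.2 -1.1] w 0.0195 j [ 1.07  0.8  -0.76  1.72  0.67  0.9   1.59]
```

View pics/c28.png

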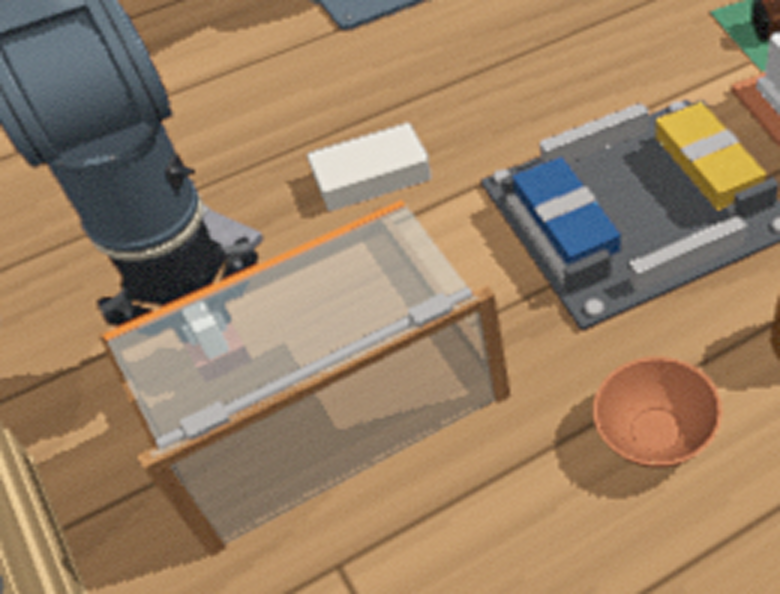

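The block is in the hand, clear of the flap, which has closed again (its orange edge is level). Lift and carry.

Call:
{"op": "step_arm", "data": {"plan": "12 5 0 -20 0 0 0;12 8 0 -50 0 0 0;12 8 0 -95 0 0 0;12 8 0 -140 0 0 0;12 8 0 -180 0 0 0;12 8 0 -190 0 0 0;12 8 0 -190 0 0 0"}}

```text
t: 43.35
tcp_pos: [0.4769, -0.4071, 0.2514]
tool_rot: [0.001, 1.0, -0.001, 0.002]
ft_force: [0.3, 0.0, -2.9]
grip_width: 0.0193
```

```bash
python3 - <<'E'
from h import *
st();go(.535,.014,.245,86.4)
E
```

```text
t 43.35 tcp [ 0.4769 -0.4071  0.2514] q [ 6.0e-04  1.0e+00 -6.0e-04  2.2e-03] F [ 0.3  0.  -2.9] w 0.0193 j [ 1.15  0.6  -0.88  1.53  0.48  1.24  1.76]
shift [-57.5 421.2   6.2] len 425.0 turn [-0.1  0.3  3.5]
```

Call:
{"op": "step_arm", "data": {"plan": "12 -57 421 4 0 0.3 3.5;12 -57 421 4 0 0.3 3.5;12 -57 421 4 0 0.3 3.5;12 -57 421 4 0 0.3 3.5;12 -57 421 4 0 0.3 3.5;12 -57 421 4 0 0.3 3.5;12 -57 421 4 0 0.3 3.5;12 -57 421 4 0 0.3 3.5;12 -57 421 4 0 0.3 3.5;12 -57 421 4 0 0.3 3.5"}}

```text
t: 44.35
tcp_pos: [0.5336, 0.0189, 0.2465]
tool_rot: [0.027, 1.0, 0.001, -0.001]
ft_force: [0.4, -0.9, -1.9]
grip_width: 0.0196
```

```bash
python3 - <<'E'
from h import *
st();go(.535,.014,.063,86.4);cap('wrist','w30')
E
```

```text
t 44.35 tcp [0.5336 0.0189 0.2465] q [ 2.740e-02  9.996e-01  6.000e-04 -1.100e-03] F [ 0.4 -0.9 -1.9] w 0.0196 j [ 0.5   0.47 -0.92  1.76  0.41  1.12  0.96]
shift [ -2.   -5.  183.4] len 184.0 turn [ 0.1 -0.1  0.5]
```

View pics/w30.png

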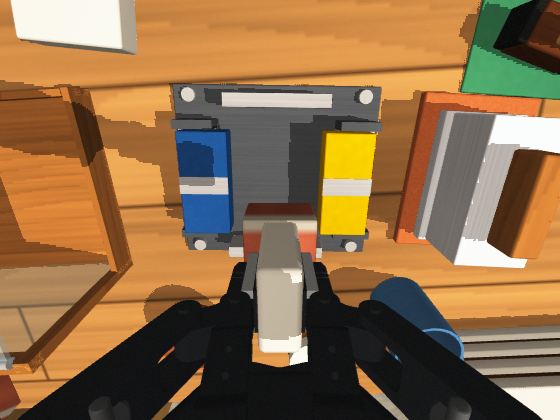

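The block (280,230) hangs centred between the blue toe (230) and the yellow toe (320). I'll lower it.

Call:
{"op": "step_arm", "data": {"plan": "12 -2 -4 50 0 0 0.5;12 -2 -4 95 0 0 0.5;12 -2 -4 135 0 0 0.5;12 -2 -4 160 0 0 0.5;12 -2 -4 172 0 0 0.5;12 -2 -4 179 0 0 0.5;12 -2 -4 182 0 0 0.5;12 -2 -4 184 0 0 0.5;12 -2 -4 185 0 0 0.5;12 -2 -4 185 0 0 0.5"}}

```text
t: 45.4
tcp_pos: [0.5352, 0.0117, 0.0618]
tool_rot: [0.033, 0.999, -0.0, -0.001]
ft_force: [0.2, -0.4, -1.0]
grip_width: 0.0194
```

```bash
python3 - <<'E'
from h import *
st()
E
```

```text
t 45.4 tcp [0.5352 0.0117 0.0618] q [ 3.330e-02  9.994e-01 -3.000e-04 -9.000e-04] F [ 0.2 -0.4 -1. ] w 0.0194 j [ 0.37  0.68 -0.74  1.98  0.67  0.75  0.73]
```

Call:
{"op": "step_arm", "data": {"plan": "12 0 0 1 0 0 0;12 0 0 2 0 0 0;12 0 0 3 0 0 0;12 0 0 3 0 0 0;24 0 0 2 0 0 0;30 0 0 1 0 0 0;38 0 0 0 0 0 0;38 0 0 0 0 0 0;38 0 0 -20 0 0 0;38 0 0 -50 0 0 0"}}

```text
t: 46.4
tcp_pos: [0.5342, 0.0116, 0.1109]
tool_rot: [0.033, 0.999, -0.0, -0.003]
ft_force: [0.3, -0.5, 0.5]
grip_width: 0.038
```

Call:
{"op": "step_arm", "data": {"plan": "38 0 0 -40 0 0 0;38 0 0 -90 0 0 0;38 0 0 -140 0 0 0;38 0 0 -190 0 0 0;38 0 0 -200 0 0 0;38 0 0 -200 0 0 0"}}

```text
t: 47.0
tcp_pos: [0.536, 0.0119, 0.3124]
tool_rot: [0.033, 0.999, -0.0, -0.001]
ft_force: [0.2, -0.1, 0.1]
grip_width: 0.0381
```

```bash
python3 - <<'E'
from h import *
st();c=cap('wrist','w31');P=cloud(c)
r=rectz(P,.09,.11,(.535,.012),.06,'rib');print(mf(np.array(r[0])/1000)); rectz(P,.04,.055,(.535,.012),.035,'foot')
c=cap('scene','s31');cv2.imwrite('pics/s31.png',cv2.resize(c['frame'][:,:,::-1],None,fx=1.4,fy=1.4))
P=cloud(c);rectz(P,.133,.15,(.55,.255),.07,'core rib');rectz(P,.1,.115,(.396,.326),.05,'handle')
P=cloud(cap('top','t31'));rectz(P,.18,.2,(.595,-.354),.16,'flap')
E
```

```text
t 47.0 tcp [0.536  0.0119 0.3124] q [ 3.330e-02  9.994e-01 -3.000e-04 -9.000e-04] F [ 0.2 -0.1  0.1] w 0.0381 j [ 0.53  0.41 -0.94  1.65  0.35  1.26  1.02]
rib c [534.3  11.9] size [18.9 43.4] ang 86.1 n 565 z 0.0997
[-1.6 -1.2]
foot c [534.   11.7] size [44.  42.9] ang 86.2 n 508 z 0.0459
core rib c [552.9 251.6] size [ 30.5 102.7] ang 83.1 n 263 z 0.14
handle c [399.1 322.1] size [23.3 25.3] ang 72.1 n 49 z 0.1073
flap c [ 599.8 -349.6] size [281.9 130.3] ang 89.9 n 3881 z 0.1917
```

View pics/s31.png

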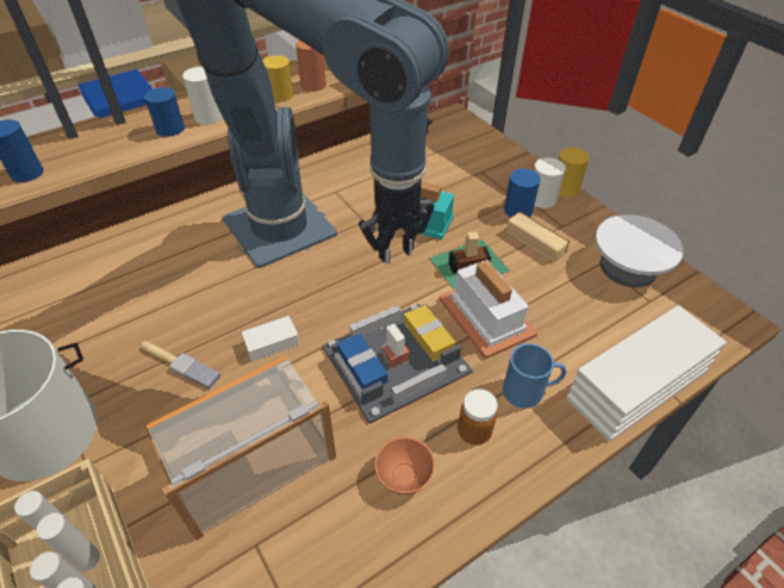

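The scene shows the block standing in the pocket at (395,345), the core upright on the batt (488,300), the mallet on its pad (470,255), the flap closed, an empty box and the bystanders in place.

```bash
python3 -c "
from h import *
order.finish_job();st()"
```

```text
the job is handed in; nothing more can be done
the job is handed in; nothing more can be done
```

The job is handed in, at about 47 s of robot time; handing in gives no verdict.

**What I did**
- **Core taps:** I pushed the core with the mallet yellow, blue, yellow, blue, to about -11, +8, -14 and +13 mm. The force stayed under about 20 N at every reading, and both keepers were driven back about 13 to 14 mm.
- **Mallet and core:** I stood the mallet on its pad, then slid the core to the middle, lifted it out and set it on the batt. The batt had been knocked about 4 cm aside, so I measured it again first.
- **Block:** I pushed the flap open with the hand and moved the only block present to the middle of the mould pocket.

**Last checks**
- **Block:** about 2 mm from the pocket's middle, upright, top at 0.0997 m (expected 0.100).
- **Core:** within about 4 mm of the batt's middle and less than 1° off its length when set down, rib top at 0.140 m.
- **Mallet:** upright, within about 10 mm of the middle of its pad.
- **Flap and rest:** flap level and closed, and the bystanders look unmoved.
- **Hand:** open and clear of everything.

**What went wrong or disagreed**
- **First yellow tap:** the wrist camera read -5.5 mm, but the scene and top cameras showed only about -2.5 mm. I repeated that tap before going to the blue side.
- **Light touch on the blue keeper:** while lowering the mallet, it rested on the blue keeper's top with about 8 N. I raised it at once.
- **Camera disagreement:** the cameras differ by about 2 to 4 mm from each other, mostly within the stated calibration.

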